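# Load the mill feeder and wedge its bed off the base

## Robot

A 6-joint arm with a two-finger parallel gripper is mounted at the origin on the work surface. World frame = base frame: x ahead of the robot, y to its left, z up, the work surface at z = 0. Lengths are in m, angles in rad, forces in N, time in s.
With the tool pointing down it reaches from about 0.35 to 0.875 m from the base axis. Payload 15.5 kg.
Tool frame: the origin (TCP) lies at the very end of the fingers, on their centre line; the grasp point (between the pads) lies manip.hold_point_z behind it (manip.hold_point_z is the distance from the TCP to the grasp point, in m); z points along the fingers, y is the direction in which the jaws open and shut (so a half turn about z gives the same grasp; the last joint's range is limited). The gripper opens to 85 mm and grips with 20 to 120 N. Pads are 22 mm wide; open, the fingers measure 114 mm over their backs; the gripper's body (76 mm by 85 mm) begins 54 mm behind the grasp point. The pads swing forward as they close: fully open they stand 13 mm farther back than shut.
Start: joints at [1.012, 0.494, 1.345, -0, 1.302, -0.096], TCP at [0.279, 0.559, 0.231] pointing down, gripper open.
Joint ranges: [-2.91, 2.91], [-0.82, 2.16], [0.22, 2.67], [-1.22, 4.37], [0.12, 2.79], [-3.08, 3.08]. Speed limits (rad/s): [1.89, 1.89, 2.57, 3.01, 3.01, 3.01].

## Interface

Orientations are given as a unit quaternion [w, x, y, z].
In Python, from workcell import manip gives the robot as it stands.
- The arm moves only by the tool drive_tool, never from a script. Its argument "commands" is a list of rows, each an object of numbers: "gripper": the finger opening in m, from 0 to 0.0854; "dx", "dy", "dz": the shift along the tool's x, y, z in m; "wx", "wy", "wz": the turn, a rotation vector about the tool's x, y, z in degrees. In form: [{"gripper": .., "dx": .., "dy": .., "dz": .., "wx": .., "wy": .., "wz": ..}, ...]. A call has 1 to 20 rows; each row is the pose to reach, as a shift and turn from the pose commanded when the call began, along the tool's axes at that moment; what a row does not reach only later rows make up. A row lasts 1/10 s, in which the tool goes at most 50 mm and 8.59 degrees, less where a joint would pass 70% of its speed; a pose out of reach is approached as far as the arm can. A call with a gripper value outside its range is refused whole. The fingers move at their own pace and stop on an object; "force" is the grip in N (left out, the last holds). Time passes only in rows, so rows that repeat a pose let the fingers close. It gives the time, the measured TCP pose, the force and the opening at its end, in the units of the state.
- manip.get_obs(): the state, without advancing time (a new reading comes with each control period).
- manip.read_camera(name): name is "scene" or "top" or "wrist"; returns the picture (420x560x3 uint8, blue, green, red); there is no depth.
- manip.camera_info(name): a dict with "fx", "fy", "cx", "cy" (pixels), "T" (4x4, takes a point from camera to world coordinates). Camera axes: x right, y down, z forward; pixel columns grow to the right and rows downward; lengths in m; the calibration is good to about 2 mm. A picture is of the moment at which its call begins: read the wrist's pose just before it. camera_info takes no time and is no camera call; for the wrist camera it gives the pose at the moment of the call.
- manip.close_job(): hands the job in, once; it reports no verdict.
Trained networks look in the newest picture that a camera, given by its name, has taken for a name from the list of things; names that differ only in an ending like _2 or _b are one class to them, and where a whole thing is asked for, a point or a joint stands for the part that bears it (a point fixed in the world has none). Each returns a list of dicts, best first, with "conf" (0 to 1); they miss things now and then, are a little off and sometimes report something else, mostly with a low value. They report only what shows in the picture. A call takes as long as a camera call. They do not tell look-alikes from the thing itself.
- manip.search_frame(camera, target): "rect" ([left, top, right, bottom] in pixels, round what is visible of it).
The state is a dict: "t": time; "joint_positions": joint angles; "joint_velocities": joint speeds; "joint_efforts": joint torques, N m; "ee_pos": TCP position; "eef_rot": TCP orientation; "wrist_force": force on the tool from outside, world axes, zero at the start; "moment": the same for the moment, N m; "gripper_width": finger opening in m.
Only numpy, scipy, OpenCV 4.12 (cv2) and the standard library are available. Lean on these libraries where they do the work, as an engineer would, in place of code of your own. Each camera call takes 0.05 s, during which the arm holds its last target.

## Task

Lift the bar handle of the feeder's tipping tray so that all five grinding cylinders slide into the hopper. Then take hold of the loose steel wedge by its block and, keeping it flat on the bench, push its thin end in between the two rests under the free edge of the feeder bed until that edge just lifts off its base, about 4 mm (2 to 7 mm is fine), and finish while still gripping the wedge there, with the bed carried by the wedge alone. Never heave the bed up high, and do not shift the beaker or the amber jar next to the feeder.

Things in the scene. Friction and masses are not known exactly. Their poses are not given: they have to be found in the camera images.
- feeder: Fixed grey U-shaped base of the feeder, origin on the bench. Its +y points from the bed's free edge (y = -100 mm) past the bed hinge (+100) to the tray handle (+245); z up. The arms of the U are the two rests, 14 mm high, ending flush with the free edge; between them the bench is bare over x = -55 to +55, y = -100 to +30 mm. Tray posts 109 mm high.
- bed (a joint): Tilt of the feeder bed (rad): 0 resting on the base, grows as the free edge lifts; the edge is 200 mm from the hinge, so 0.02 is 4 mm of lift. Moves up freely, slightly damped, and its weight (about 1 kg with the hopper, 4 to 7 N at the free edge) pushes it back down.
- bed_edge (a point): Middle of the lower corner of the bed's free edge, 14 mm above the bench when down; axes as the feeder's. The bed is an aluminium plate 160 mm wide, 200 mm long, 10 mm thick; the plate is clear for 45 mm inward of this edge, then the hopper stands on it.
- hopper_in (a point): Centre of the hopper's inner floor. The steel hopper on the bed is an open box, inside 132 mm along x by 117 mm along y, walls 4 mm, 61 mm deep; its rim is 89 mm above the bench. Axes as the feeder's.
- tray (a joint): Tilt of the aluminium tipping tray (rad): 0 level, up to 1.25 when its handle end is lifted; the open end then points down into the hopper. Pieces begin to slide at about 0.5 to 0.65; past 1.0 it empties. A damper resists gently (0.15 N m s/rad, tray 0.35 kg) and it sinks back by itself when let go.
- tray_handle (a point): Middle of the tray's bar handle: round steel bar 10 mm thick along the feeder's x, 80 mm clear between its brackets, 161 mm above the bench when level, 27 mm above and behind the tray's rear wall. From the hinge it lies 155 mm along the feeder's +y and 61 mm up when level. The bar can turn between the fingers.
- tray_hinge (a point): Middle of the tray's hinge axis, which runs along the feeder's x, 100 mm above the bench; lifting the handle turns the tray about it, the handle going up and then towards the feeder's -y. The tray is 112 mm wide, 145 mm long, walls 34 mm, no wall at the hopper end.
- wedge_grip (a point): Centre of the dark steel wedge's grip block, 30 mm long (x), 36 mm wide (y), 44 mm high; 22 mm above its flat underside. x points to the thin end: beyond the block a ramp, also 36 mm wide, falls evenly from 27 mm height at x = 15 mm to 3 mm at the nose, x = 125 mm. 0.25 kg, loose. (A smaller plain block without a slope is not it.)
- wedge: The whole wedge, origin on its underside below the block's centre; axes as wedge_grip.
- wedge_nose (a point): Middle of the lower front edge of the wedge's thin end, 125 mm along x from the block's centre, at underside height.
- beaker: Glass beaker, 68 mm across, 85 mm high, loose, beside the feeder on the far side from the robot; origin under its centre. Leave alone.
- amber: Amber glass jar with black cap, 52 mm across, 100 mm high, loose, beside the feeder on the far side from the robot; origin under its centre. Leave alone.
- media0_c (a point): Centre of a white ceramic grinding cylinder, 20 mm across, 20 mm high, 20 g, loose; starts upright on the tray floor.
- media1_c (a point): Centre of a white ceramic grinding cylinder, 20 mm across, 20 mm high, 20 g, loose; starts upright on the tray floor.
- media2_c (a point): Centre of a white ceramic grinding cylinder, 20 mm across, 20 mm high, 20 g, loose; starts upright on the tray floor.
- media3_c (a point): Centre of a white ceramic grinding cylinder, 20 mm across, 20 mm high, 20 g, loose; starts upright on the tray floor.
- media4_c (a point): Centre of a white ceramic grinding cylinder, 20 mm across, 20 mm high, 20 g, loose; starts upright on the tray floor.
There are look-alikes about, which are no part of the job. Leave any red or yellow look-alike of the part that bears media1_c alone.

How it is judged:
By the outcome, as a careful person would: the job done as asked, in the order asked, and still so for the second after the job is handed in, while the arm keeps its last pose, push and grip.
It also fails if it takes over 51 s, if anything falls off the work surface, if the arm or the gripper's body presses on something with over 40 N, if the wrist force passes 120 N, or if a joint passes its speed limit or range.

## Working session

There is one attempt and no reset: what is moved stays moved. The work goes in short steps, Python scripts to look and compute and a tool call to move; the robot and the scene stay as the last step left them, time stands still between calls to the robot, and variables do not carry over. Pictures are saved under pics/ and viewed, and the job is handed in when it is done.

Besides the shell and the picture viewer there is one more tool, called after "Request:" by a JSON object that holds its "op" and its "data". drive_tool: Moves the arm, as the interface text tells. Its arguments: {"type":"object","properties":{"commands":{"type":"array"},"force":{"type":"number"}},"required":["commands"]}

```bash
mkdir -p pics; ls; python3 - <<'E'
from workcell import manip
import cv2
print(manip.get_obs()); print(manip.hold_point_z)
for c in ["scene","top","wrist"]:
    i=manip.camera_info(c); print(c,i)
    cv2.imwrite(f"pics/{c}0.png",manip.read_camera(c))
E
```

```text
pics
{'t': 0.0, 'joint_positions': array([ 1.01248622e+00,  4.94174826e-01,  1.34614185e+00,  2.22217528e-05,
        1.30252222e+00, -9.55071096e-02]), 'joint_velocities': array([ 0.00113881,  0.00021422, -0.00060367,  0.00162422,  0.00137425,
        0.00026279]), 'joint_efforts': array([-5.52571291e-04, -8.82164454e+01, -3.83872747e+01, -1.29880032e-04,
        9.85391991e-03, -2.18310021e-06]), 'ee_pos': array([0.27883278, 0.55893835, 0.23070183]), 'eef_rot': array([-2.10238420e-04,  2.29344720e-01,  9.73345063e-01, -5.86678878e-04]), 'wrist_force': array([-0.13835761, -0.68964581,  0.56228435]), 'moment': array([ 0.03493694, -0.07869795, -0.00049105]), 'gripper_width': 0.0857021173302488}
0.0187
scene {'fx': 427.073411054439, 'fy': 427.073411054439, 'cx': 285.2580639660239, 'cy': 209.316837427471, 'T': array([[-0.65845164,  0.48824592, -0.57276292,  1.07520904],
       [ 0.75260594,  0.42201474, -0.50545807,  0.46888476],
       [-0.00507344, -0.76388447, -0.64533307,  0.73413532],
       [ 0.        ,  0.        ,  0.        ,  1.        ]])}
top {'fx': 478.7624314975113, 'fy': 478.7624314975113, 'cx': 286.25710135570205, 'cy': 205.4728041396517, 'T': array([[ 0.01906105, -0.97947417,  0.20066648,  0.27476134],
       [-0.99981483, -0.01814298,  0.00641332, -0.0354202 ],
       [-0.00264099, -0.20075157, -0.97963862,  1.3151435 ],
       [ 0.        ,  0.        ,  0.        ,  1.        ]])}
wrist {'fx': 311.4951453244603, 'fy': 311.4951453244603, 'cx': 272.8070112871238, 'cy': 213.71573770888514, 'T': array([[ 4.47517268e-01,  8.53180404e-01,  2.67976665e-01,
         2.11065477e-01],
       [ 8.94274980e-01, -4.26702628e-01, -1.34896726e-01,
         5.94265942e-01],
       [-7.44896047e-04,  3.00013441e-01, -9.53934684e-01,
         3.72132866e-01],
       [ 0.00000000e+00,  0.00000000e+00,  0.00000000e+00,
         1.00000000e+00]])}
```

View pics/scene0.png

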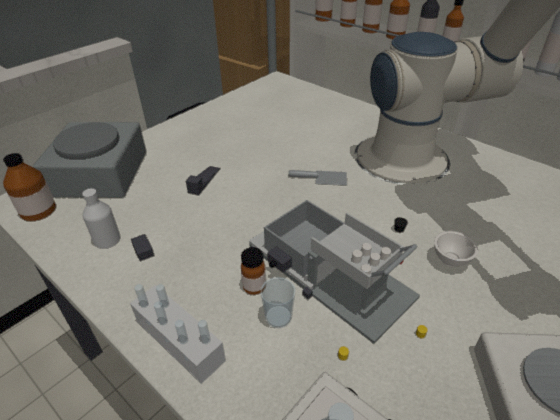

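View pics/top0.png

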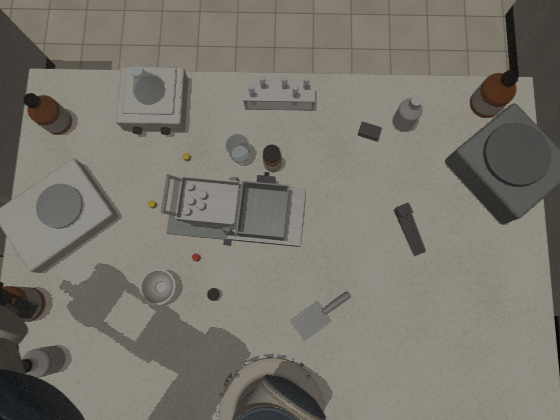

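View pics/wrist0.png

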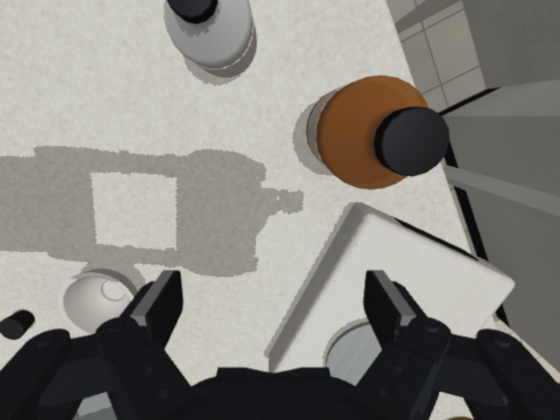

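The scene view shows the tray handle at about (410,250), the hopper at (300,235), the wedge at (200,181) and a plain block at (143,247). In the top view the handle is at (172,195), the bed's free edge at about (304,215), the wedge at (410,229) and the plain block at (370,131). Wedge candidates in the top view are (410,229), which is long with a slope, and (370,131), a short block. I choose (410,229) and will check it in a close crop.

```bash
python3 - <<'E'
import cv2
s=cv2.imread("pics/scene0.png");t=cv2.imread("pics/top0.png")
def crop(im,x0,y0,w,h,k,n):
    c=cv2.resize(im[y0:y0+h,x0:x0+w],None,fx=k,fy=k,interpolation=cv2.INTER_CUBIC)
    for i in range(0,w,10):
        cv2.putText(c,str(x0+i),(i*k,8),0,0.3,(0,0,255),1); cv2.line(c,(i*k,10),(i*k,14),(0,0,255),1)
    for i in range(0,h,10):
        cv2.putText(c,str(y0+i),(0,i*k+4),0,0.3,(0,0,255),1)
    cv2.imwrite(n,c)
crop(t,150,140,160,110,5,"pics/t_feed.png")
crop(t,350,110,100,150,4,"pics/t_wedge.png")
crop(s,240,190,190,140,4,"pics/s_feed.png")
crop(s,120,150,120,120,5,"pics/s_wedge.png")
from workcell import manip
for c,ns in (("top",["tray_handle","wedge_grip","wedge_nose","wedge","bed_edge","hopper_in","tray_hinge","feeder"]),("scene",["tray_handle","wedge_grip","wedge","feeder"])):
  for n in ns: print(c,n,[(round(d['conf'],2),[round(float(v)) for v in d['rect']]) for d in manip.search_frame(c,n)][:3])
E
```

```text
top tray_handle [(0.56, [163, 172, 241, 223])]
top wedge_grip [(0.81, [397, 201, 427, 256])]
top wedge_nose [(0.61, [391, 204, 428, 256]), (0.16, [197, 203, 204, 209])]
top wedge [(0.86, [396, 202, 426, 258]), (0.23, [162, 173, 241, 227])]
top bed_edge [(0.64, [227, 173, 306, 244]), (0.18, [396, 202, 428, 257])]
top hopper_in [(0.62, [230, 176, 305, 247])]
top tray_hinge [(0.75, [160, 177, 237, 228])]
top feeder [(0.92, [159, 171, 305, 245])]
scene tray_handle [(0.91, [310, 217, 414, 286])]
scene wedge_grip [(0.77, [186, 167, 219, 199])]
scene wedge [(0.85, [184, 167, 220, 194])]
scene feeder [(0.81, [249, 201, 416, 344])]
```

View pics/t_feed.png

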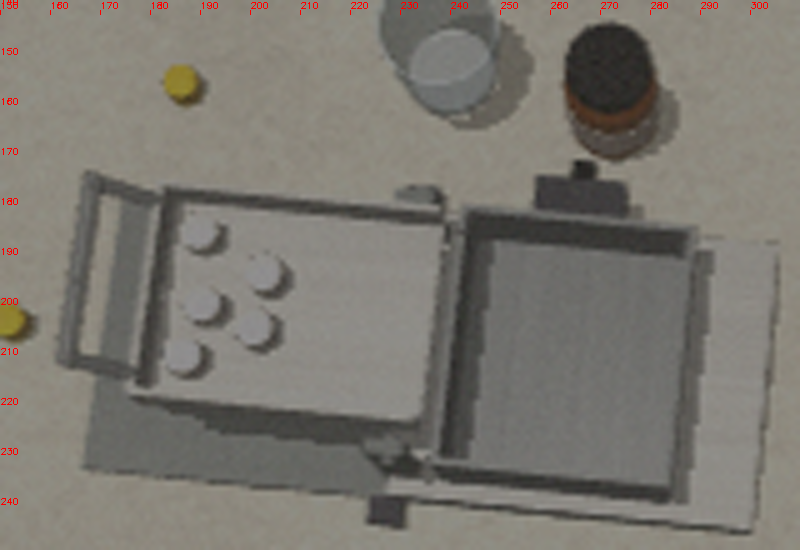

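View pics/t_wedge.png

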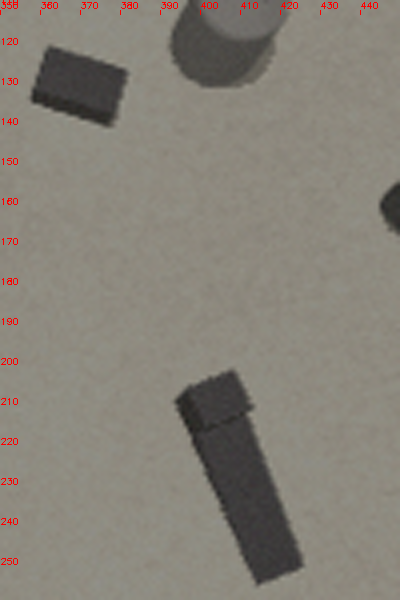

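View pics/s_feed.png

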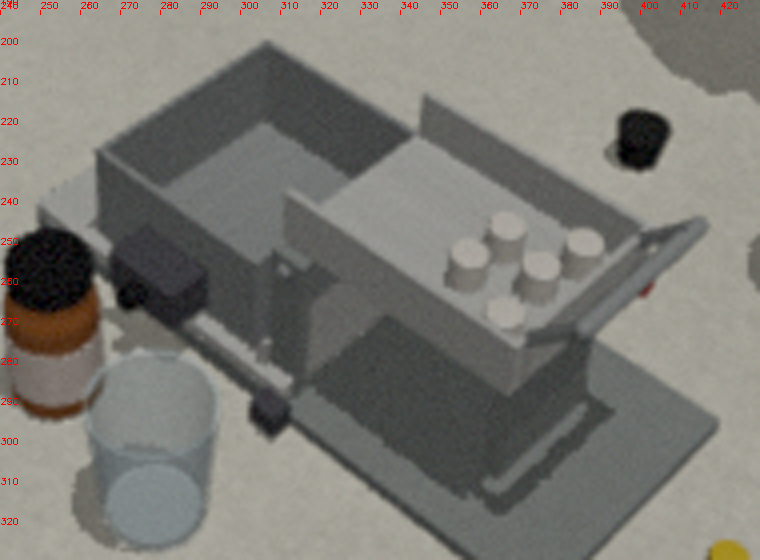

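View pics/s_wedge.png

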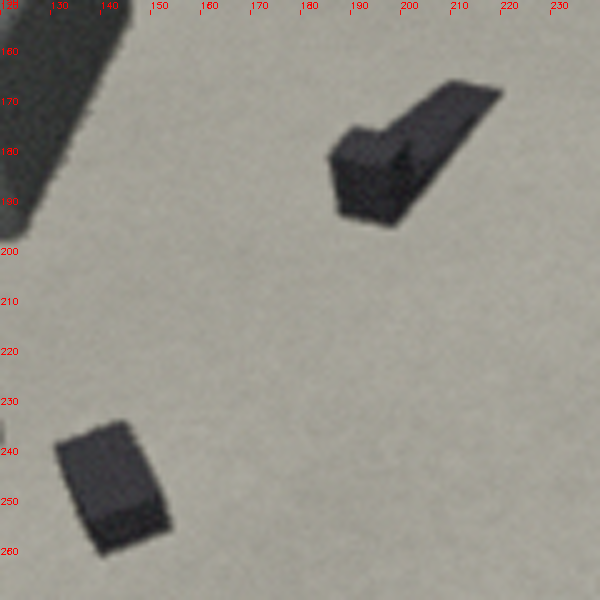

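The close crops show that the wedge at top (410,229) has a tall block at (404,209) and a ramp down to a nose at (414,254). The other dark piece, at (370,131), is a plain block. The handle bar's ends are at top (163,212)/(168,176) and scene (414,247)/(386,272). Next I'll triangulate.

```bash
cat > h.py <<'E'
import numpy as np, cv2
from workcell import manip
def ray(c,p,info=None):
    i=info or manip.camera_info(c); T=i['T']
    d=T[:3,:3]@np.array([(p[0]-i['cx'])/i['fx'],(p[1]-i['cy'])/i['fy'],1]); return T[:3,3],d/np.linalg.norm(d)
def atz(c,p,z,info=None):
    o,d=ray(c,p,info); return o+d*(z-o[2])/d[2]
def tri(*rs):
    A=np.zeros((3,3));b=np.zeros(3)
    for o,d in rs:
        P=np.eye(3)-np.outer(d,d);A+=P;b+=P@o
    x=np.linalg.solve(A,b); return x,[np.linalg.norm((np.eye(3)-np.outer(d,d))@(x-o)) for o,d in rs]
def proj(c,X,info=None):
    i=info or manip.camera_info(c);T=i['T'];q=T[:3,:3].T@(np.asarray(X)-T[:3,3]);return np.array([i['fx']*q[0]/q[2]+i['cx'],i['fy']*q[1]/q[2]+i['cy']])
E
python3 - <<'E'
from h import *
np.set_printoptions(precision=4,suppress=True)
prs={"handle_robot":((163,212),(414,247)),"handle_far":((168,176),(386,272)),
"block_top_nearnose_-":((401,217),(190,176)) if 0 else ((397,202.5+0),(0,0)),
"bedcorner_far":((305,188),(250,241))}
for k in ("handle_robot","handle_far","bedcorner_far"):
    a,b=prs[k];print(k,*tri(ray("top",a),ray("scene",b)))
print("bed far z24",atz("top",(305.5,188),.024),"near z24",atz("top",(300,246),.024))
# base rear corners: top (166,234) ; scene (417,296)
print("base rear near",tri(ray("top",(166.5,234)),ray("scene",(417,296))),atz("top",(166.5,234),0))
# wedge nose: top corners (415,256),(425.5,251) ; scene (220,168),(210,166)
for p in ((414.5,256),(425.5,251.5)): print("nose z3",atz("top",p,.003))
for p in ((220,168),(210,166)): print("nose scene z3",atz("scene",p,.003))
for p in ((394,210),(408,203),(413,211.5),(400,217.5)): print("blocktop",atz("top",p,.044))
E
```

```text
handle_robot [0.4895 0.2748 0.1596] [np.float64(3.500242787568855e-05), np.float64(3.500242787574534e-05)]
handle_far [0.5804 0.2682 0.1622] [np.float64(0.00012070522732568134), np.float64(0.00012070522732566066)]
bedcorner_far [ 0.5882 -0.0762  0.0238] [np.float64(0.002334134409880615), np.float64(0.002334134409880465)]
bed far z24 [ 0.5897 -0.0794  0.024 ] near z24 [ 0.428  -0.0663  0.024 ]
base rear near (array([0.4578, 0.3002, 0.0042]), [np.float64(0.0024869986879768715), np.float64(0.0024869986879768866)]) [0.4573 0.3036 0.    ]
nose z3 [ 0.4089 -0.3804  0.003 ]
nose z3 [ 0.4218 -0.411   0.003 ]
nose scene z3 [ 0.4098 -0.3784  0.003 ]
nose scene z3 [ 0.4224 -0.4092  0.003 ]
blocktop [ 0.528  -0.3186  0.044 ]
blocktop [ 0.5481 -0.357   0.044 ]
blocktop [ 0.5249 -0.3697  0.044 ]
blocktop [ 0.5077 -0.3342  0.044 ]
```

```bash
cat >> h.py <<'E'
from scipy.spatial.transform import Rotation as R
np.set_printoptions(precision=4,suppress=True)
def cur():
    o=manip.get_obs();q=o['eef_rot'];return o['ee_pos'],R.from_quat([q[1],q[2],q[3],q[0]]),o
def down(yawy_deg):  # tool z down, tool y at yaw
    a=np.radians(yawy_deg);y=np.array([np.cos(a),np.sin(a),0]);z=np.array([0,0,-1.]);x=np.cross(y,z)
    return R.from_matrix(np.stack([x,y,z],1))
def plan(pos,yaw):
    p,r,o=cur(); d=r.inv().apply(np.array(pos)-p); w=(r.inv()*down(yaw)).as_rotvec(degrees=True)
    print("t",o['t'],"p",p,"yaw_y",np.degrees(np.arctan2(*r.as_matrix()[1::-1,1])),"d(mm)",d*1000,"w",w,"F",o['wrist_force'],"q",o['joint_positions'],"gw",o['gripper_width'])
E
python3 -c "
from h import *
plan((0.535,0.2715,0.235),85.6)"
```

```text
t 0.75 p [0.279  0.5593 0.2313] yaw_y 63.48244022173953 d(mm) [-357.531  -143.2118   -3.7102] w [  0.0032   0.0001 -22.1176] F [ 0.1393  0.0248 -0.5043] q [ 1.0125  0.4936  1.3455  0.      1.3025 -0.0955] gw 0.0855006416638051
```

Request:
{"op": "drive_tool", "data": {"commands": [{"gripper": 0.045,"dx": -0.04,"dy": -0.016,"dz": -0.001,"wz": -3},{"gripper": 0.045,"dx": -0.08,"dy": -0.032,"dz": -0.002,"wz": -6},{"gripper": 0.045,"dx": -0.12,"dy": -0.048,"dz": -0.003,"wz": -9},{"gripper": 0.045,"dx": -0.16,"dy": -0.064,"dz": -0.004,"wz": -12},{"gripper": 0.045,"dx": -0.2,"dy": -0.08,"dz": -0.004,"wz": -15},{"gripper": 0.045,"dx": -0.24,"dy": -0.096,"dz": -0.004,"wz": -18},{"gripper": 0.045,"dx": -0.28,"dy": -0.112,"dz": -0.004,"wz": -21},{"gripper": 0.045,"dx": -0.32,"dy": -0.128,"dz": -0.004,"wz": -22},{"gripper": 0.045,"dx": -0.345,"dy": -0.138,"dz": -0.004,"wz": -22},{"gripper": 0.045,"dx": -0.357,"dy": -0.143,"dz": -0.004,"wz": -22.1},{"gripper": 0.045,"dx": -0.357,"dy": -0.143,"dz": -0.004,"wz": -22.1},{"gripper": 0.045,"dx": -0.357,"dy": -0.143,"dz": -0.004,"wz": -22.1}]}}

```text
validation failed for argument at $.co...
```

```bash
python3 -c "
from h import *
i=manip.camera_info('wrist');im=manip.read_camera('wrist')
plan((0.535,0.2715,0.161-0.017),85.6)
cv2.imwrite('pics/w1.png',im); np.save('w1.npy',i['T'])
for X in ((0.4895,.2748,.161),(.5804,.2682,.161),(.535,.2715,.161)): print(proj('wrist',X,i))
cv2.imwrite('pics/s1.png',manip.read_camera('scene'))
"
```

```text
t 0.8 p [0.279  0.5593 0.2313] yaw_y 63.48238765173734 d(mm) [-357.5279 -143.1924   87.2748] w [ -0.0016  -0.0011 -22.1176] F [-0.2343 -0.2192 -0.6358] q [ 1.0125  0.4936  1.3455  0.      1.3025 -0.0955] gw 0.08539295503922806
[115.5098 516.3447]
[158.4712 566.7435]
[137.835  542.5304]
```

View pics/w1.png

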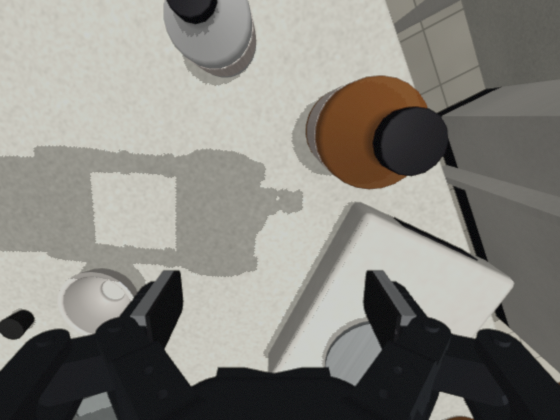

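View pics/s1.png

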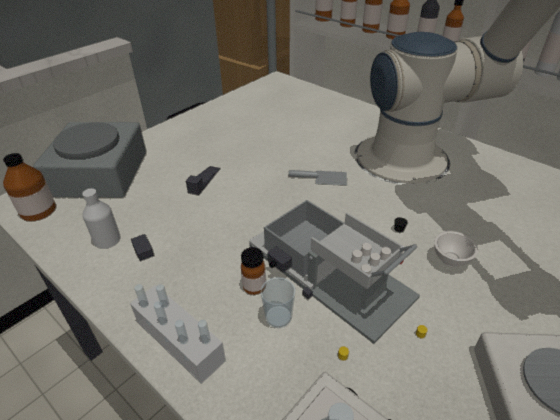

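The pictures are unchanged because the move was refused. I'll send rows with all the fields.

Request:
{"op": "drive_tool", "data": {"commands": [{"gripper": 0.045,"dx": -0.04,"dy": -0.016,"dz": -0.001,"wx": 0,"wy": 0,"wz": -3},{"gripper": 0.045,"dx": -0.08,"dy": -0.032,"dz": -0.002,"wx": 0,"wy": 0,"wz": -6},{"gripper": 0.045,"dx": -0.12,"dy": -0.048,"dz": -0.003,"wx": 0,"wy": 0,"wz": -9},{"gripper": 0.045,"dx": -0.16,"dy": -0.064,"dz": -0.004,"wx": 0,"wy": 0,"wz": -12},{"gripper": 0.045,"dx": -0.2,"dy": -0.08,"dz": -0.004,"wx": 0,"wy": 0,"wz": -15},{"gripper": 0.045,"dx": -0.24,"dy": -0.096,"dz": -0.004,"wx": 0,"wy": 0,"wz": -18},{"gripper": 0.045,"dx": -0.28,"dy": -0.112,"dz": -0.004,"wx": 0,"wy": 0,"wz": -21},{"gripper": 0.045,"dx": -0.32,"dy": -0.128,"dz": -0.004,"wx": 0,"wy": 0,"wz": -22},{"gripper": 0.045,"dx": -0.345,"dy": -0.138,"dz": -0.004,"wx": 0,"wy": 0,"wz": -22},{"gripper": 0.045,"dx": -0.357,"dy": -0.143,"dz": -0.004,"wx": 0,"wy": 0,"wz": -22.1},{"gripper": 0.045,"dx": -0.357,"dy": -0.143,"dz": -0.004,"wx": 0,"wy": 0,"wz": -22.1},{"gripper": 0.045,"dx": -0.357,"dy": -0.143,"dz": -0.004,"wx": 0,"wy": 0,"wz": -22.1}], "force": 25}}

```text
t: 2.05
ee_pos: [0.5341, 0.2724, 0.2352]
eef_rot: [-0.0, 0.039, 0.999, 0.0]
wrist_force: [0.5, 1.2, -0.2]
gripper_width: 0.0449
```

```bash
python3 -c "
from h import *
i=manip.camera_info('wrist');im=manip.read_camera('wrist')
plan((0.535,0.2715,0.161-0.017),85.6)
cv2.imwrite('pics/w2.png',im)
for X in ((0.4895,.2748,.161),(.5804,.2682,.161),(.535,.2715,.161)): print(proj('wrist',X,i))
cv2.imwrite('pics/s2.png',manip.read_camera('scene'))
"
```

```text
t 2.1 p [0.5339 0.2728 0.2352] yaw_y 85.62423255956121 d(mm) [-1.2735 -1.1838 91.2413] w [ 0.0073 -0.0254  0.0242] F [-0.4199  0.8892  0.5988] q [ 0.3726  0.4539  1.4055  0.0003  1.2826 -1.1219] gw 0.04509785363905595
[269.7503 163.3741]
[270.7739 280.7754]
[270.2982 225.6442]
```

View pics/w2.png

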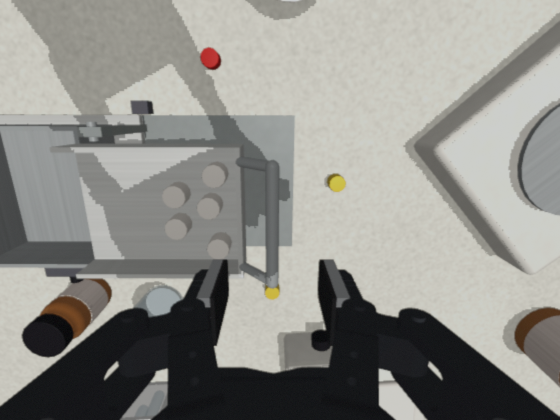

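View pics/s2.png

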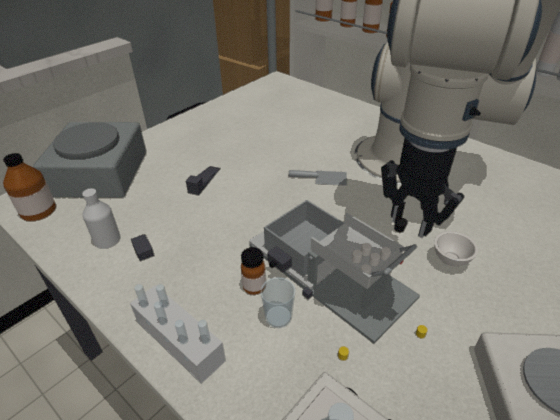

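The wrist view shows the bar at column 272, rows 163 to 283. That is within 2 px of the triangulated prediction, and it sits midway between the fingers. I'll descend and grip.

Request:
{"op": "drive_tool", "data": {"commands": [{"gripper": 0.045,"dx": -0.001,"dy": 0,"dz": 0.03,"wx": 0,"wy": 0,"wz": 0},{"gripper": 0.045,"dx": -0.001,"dy": 0,"dz": 0.06,"wx": 0,"wy": 0,"wz": 0},{"gripper": 0.04,"dx": -0.001,"dy": 0,"dz": 0.08,"wx": 0,"wy": 0,"wz": 0},{"gripper": 0.035,"dx": -0.001,"dy": 0,"dz": 0.091,"wx": 0,"wy": 0,"wz": 0},{"gripper": 0.02,"dx": -0.001,"dy": 0,"dz": 0.091,"wx": 0,"wy": 0,"wz": 0},{"gripper": 0.005,"dx": -0.001,"dy": 0,"dz": 0.091,"wx": 0,"wy": 0,"wz": 0},{"gripper": 0.005,"dx": -0.001,"dy": 0,"dz": 0.091,"wx": 0,"wy": 0,"wz": 0},{"gripper": 0.005,"dx": -0.001,"dy": 0,"dz": 0.091,"wx": 0,"wy": 0,"wz": 0},{"gripper": 0.005,"dx": -0.001,"dy": 0,"dz": 0.091,"wx": 0,"wy": 0,"wz": 0}], "force": 25}}

```text
t: 3.05
ee_pos: [0.5355, 0.2717, 0.145]
eef_rot: [0.0, 0.039, 0.999, -0.0]
wrist_force: [-2.6, -4.4, -3.6]
gripper_width: 0.0088
```

```bash
python3 -c "
from h import *
plan((0.535,0.2715,0.161-0.017),85.6)
im=manip.read_camera('scene');cv2.imwrite('pics/s3.png',cv2.resize(im[150:360,220:500],None,fx=2.8,fy=2.8))
"
```

```text
t 3.05 p [0.5355 0.2717 0.145 ] yaw_y 85.58654390206776 d(mm) [ 0.5128 -0.2105  0.9572] w [-0.0144  0.0136 -0.0135] F [-2.5873 -4.369  -3.6498] q [ 0.3702  0.5525  1.5062 -0.0004  1.0828 -1.1234] gw 0.008816505644614166
```

View pics/s3.png

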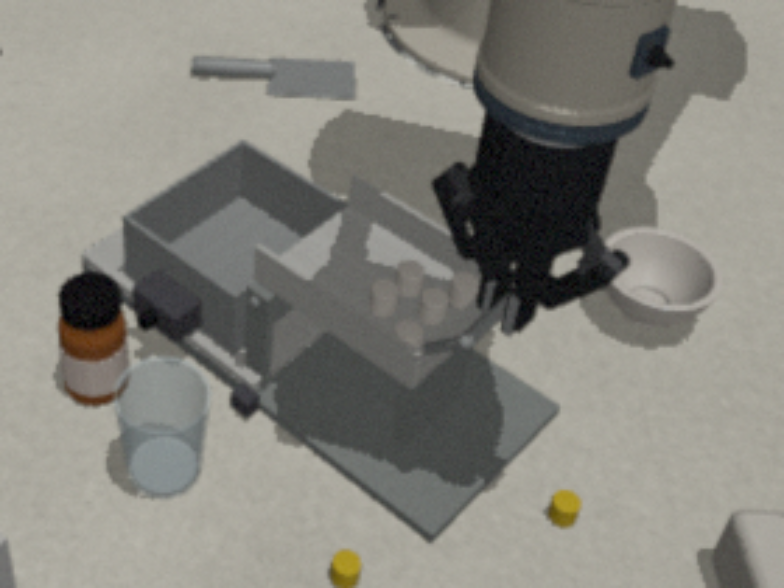

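The fingers are closed on the bar (8.8 mm opening). I'll lift along the arc and check partway.

Request:
{"op": "drive_tool", "data": {"commands": [{"gripper": 0.005,"dx": 0,"dy": -0.003,"dz": -0.0075,"wx": 0,"wy": 0,"wz": 0},{"gripper": 0.005,"dx": 0,"dy": -0.007,"dz": -0.015,"wx": 0,"wy": 0,"wz": 0},{"gripper": 0.005,"dx": 0,"dy": -0.015,"dz": -0.0295,"wx": 0,"wy": 0,"wz": 0},{"gripper": 0.005,"dx": 0,"dy": -0.025,"dz": -0.043,"wx": 0,"wy": 0,"wz": 0},{"gripper": 0.005,"dx": 0,"dy": -0.036,"dz": -0.0555,"wx": 0,"wy": 0,"wz": 0}], "force": 25}}

```text
t: 3.6
ee_pos: [0.5328, 0.236, 0.202]
eef_rot: [0.0, 0.038, 0.999, 0.001]
wrist_force: [-3.5, 5.3, -2.0]
gripper_width: 0.0087
```

```bash
python3 -c "
from h import *
plan((0.535,0.2715,0.161-0.017),85.6)
print(manip.get_obs()['moment'])
im=manip.read_camera('scene');cv2.imwrite('pics/s4.png',cv2.resize(im[120:360,220:500],None,fx=2.4,fy=2.4))
"
```

```text
t 3.6 p [0.5328 0.236  0.202 ] yaw_y 85.59166961633521 d(mm) [ 0.5999 35.4771 58.0191] w [ 0.1063  0.0532 -0.0084] F [-3.5364  5.3272 -1.9664] q [ 0.3137  0.4634  1.491   0.0015  1.1856 -1.1807] gw 0.008706142599721186
[0.8059 0.5818 0.0303]
```

View pics/s4.png

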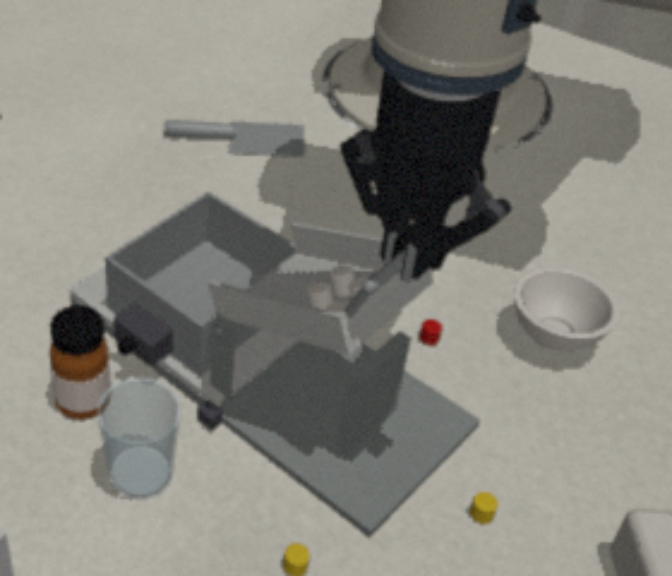

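The tray is tilting and the bar is held; the cylinders are still in place. I'll continue the arc to about 1.15 rad.

Request:
{"op": "drive_tool", "data": {"commands": [{"gripper": 0.005,"dx": 0,"dy": -0.006,"dz": -0.006,"wx": 0,"wy": 0,"wz": 0},{"gripper": 0.005,"dx": 0,"dy": -0.012,"dz": -0.0115,"wx": 0,"wy": 0,"wz": 0},{"gripper": 0.005,"dx": 0,"dy": -0.019,"dz": -0.0165,"wx": 0,"wy": 0,"wz": 0},{"gripper": 0.005,"dx": 0,"dy": -0.0255,"dz": -0.0215,"wx": 0,"wy": 0,"wz": 0},{"gripper": 0.005,"dx": 0,"dy": -0.0325,"dz": -0.026,"wx": 0,"wy": 0,"wz": 0},{"gripper": 0.005,"dx": 0,"dy": -0.04,"dz": -0.03,"wx": 0,"wy": 0,"wz": 0},{"gripper": 0.005,"dx": 0,"dy": -0.047,"dz": -0.0335,"wx": 0,"wy": 0,"wz": 0},{"gripper": 0.005,"dx": 0,"dy": -0.055,"dz": -0.037,"wx": 0,"wy": 0,"wz": 0},{"gripper": 0.005,"dx": 0,"dy": -0.0625,"dz": -0.04,"wx": 0,"wy": 0,"wz": 0},{"gripper": 0.005,"dx": 0,"dy": -0.0705,"dz": -0.043,"wx": 0,"wy": 0,"wz": 0},{"gripper": 0.005,"dx": 0,"dy": -0.0785,"dz": -0.045,"wx": 0,"wy": 0,"wz": 0},{"gripper": 0.005,"dx": 0,"dy": -0.0865,"dz": -0.047,"wx": 0,"wy": 0,"wz": 0},{"gripper": 0.005,"dx": 0,"dy": -0.095,"dz": -0.048,"wx": 0,"wy": 0,"wz": 0},{"gripper": 0.005,"dx": 0,"dy": -0.103,"dz": -0.0495,"wx": 0,"wy": 0,"wz": 0},{"gripper": 0.005,"dx": 0,"dy": -0.1115,"dz": -0.05,"wx": 0,"wy": 0,"wz": 0},{"gripper": 0.005,"dx": 0,"dy": -0.1115,"dz": -0.05,"wx": 0,"wy": 0,"wz": 0},{"gripper": 0.005,"dx": 0,"dy": -0.1115,"dz": -0.05,"wx": 0,"wy": 0,"wz": 0},{"gripper": 0.005,"dx": 0,"dy": -0.1115,"dz": -0.05,"wx": 0,"wy": 0,"wz": 0}], "force": 25}}

```text
t: 5.45
ee_pos: [0.5246, 0.1244, 0.2509]
eef_rot: [0.001, 0.039, 0.999, 0.0]
wrist_force: [-3.1, 1.0, 10.4]
gripper_width: 0.0088
```

```bash
python3 -c "
from h import *
plan((0.535,0.2715,0.161-0.017),85.6)
print(manip.get_obs()['moment'])
im=manip.read_camera('scene');a=cv2.resize(im[120:360,220:480],None,fx=1.5,fy=1.5)
im=manip.read_camera('top');b=cv2.resize(im[140:260,140:320],None,fx=2.1,fy=3)
cv2.imwrite('pics/s5.png',np.hstack([a,b[:360]]))
"
```

```text
t 5.45 p [0.5246 0.1244 0.2509] yaw_y 85.5624373578986 d(mm) [  1.1781 147.4705 106.9697] w [ 0.0114  0.0926 -0.0376] F [-3.1223  0.969  10.43  ] q [ 0.1221  0.3522  1.5316 -0.0001  1.2562 -1.3712] gw 0.008753966134057942
[ 0.2603  0.4647 -0.0493]
```

View pics/s5.png

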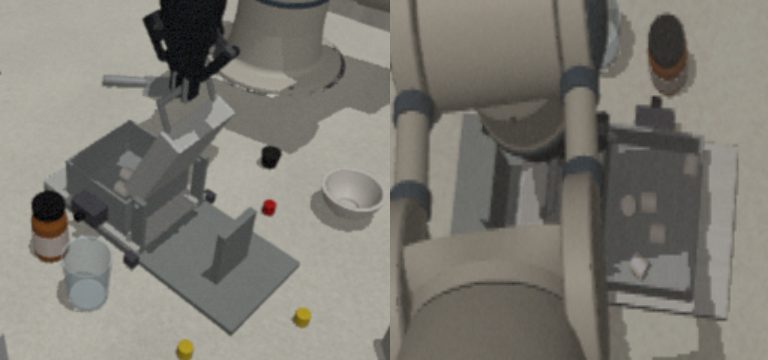

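The top crop shows all five cylinders lying in the hopper, at crop pixels (628,205), (648,202), (690,165), (657,233) and (640,266). I'll lower the tray along the same arc and let go.

Request:
{"op": "drive_tool", "data": {"commands": [{"gripper": 0.005,"dx": 0,"dy": 0.012,"dz": 0.001,"wx": 0,"wy": 0,"wz": 0},{"gripper": 0.005,"dx": 0,"dy": 0.028,"dz": 0.0035,"wx": 0,"wy": 0,"wz": 0},{"gripper": 0.005,"dx": 0,"dy": 0.049,"dz": 0.0097,"wx": 0,"wy": 0,"wz": 0},{"gripper": 0.005,"dx": 0,"dy": 0.0715,"dz": 0.02,"wx": 0,"wy": 0,"wz": 0},{"gripper": 0.005,"dx": 0,"dy": 0.0925,"dz": 0.0335,"wx": 0,"wy": 0,"wz": 0},{"gripper": 0.005,"dx": 0,"dy": 0.1115,"dz": 0.05,"wx": 0,"wy": 0,"wz": 0},{"gripper": 0.005,"dx": 0,"dy": 0.1225,"dz": 0.0625,"wx": 0,"wy": 0,"wz": 0},{"gripper": 0.005,"dx": 0,"dy": 0.132,"dz": 0.076,"wx": 0,"wy": 0,"wz": 0},{"gripper": 0.005,"dx": 0,"dy": 0.1405,"dz": 0.09,"wx": 0,"wy": 0,"wz": 0},{"gripper": 0.005,"dx": 0,"dy": 0.1455,"dz": 0.1,"wx": 0,"wy": 0,"wz": 0},{"gripper": 0.005,"dx": 0,"dy": 0.147,"dz": 0.104,"wx": 0,"wy": 0,"wz": 0},{"gripper": 0.045,"dx": 0,"dy": 0.147,"dz": 0.104,"wx": 0,"wy": 0,"wz": 0},{"gripper": 0.045,"dx": 0,"dy": 0.147,"dz": 0.104,"wx": 0,"wy": 0,"wz": 0},{"gripper": 0.045,"dx": 0,"dy": 0.147,"dz": 0.104,"wx": 0,"wy": 0,"wz": 0},{"gripper": 0.045,"dx": 0,"dy": 0.147,"dz": 0.09,"wx": 0,"wy": 0,"wz": 0},{"gripper": 0.045,"dx": 0,"dy": 0.147,"dz": 0.06,"wx": 0,"wy": 0,"wz": 0},{"gripper": 0.06,"dx": 0,"dy": 0.147,"dz": 0.02,"wx": 0,"wy": 0,"wz": 0},{"gripper": 0.06,"dx": 0,"dy": 0.147,"dz": -0.02,"wx": 0,"wy": 0,"wz": 0}], "force": 25}}

```text
t: 7.35
ee_pos: [0.5351, 0.271, 0.2712]
eef_rot: [-0.0, 0.039, 0.999, -0.0]
wrist_force: [0.6, 0.9, -0.1]
gripper_width: 0.0603
```

```bash
python3 -c "
from h import *
plan((0.527,-0.345,0.25),114.2)
print('t',manip.get_obs()['t'])
im=manip.read_camera('scene');cv2.imwrite('pics/s6.png',im)
"
```

```text
t 7.35 p [0.5351 0.271  0.2712] yaw_y 85.57070239175843 d(mm) [ -39.5046 -614.7284   21.381 ] w [ -0.0119  -0.0498 -28.6293] F [ 0.5984  0.8521 -0.0965] q [ 0.3692  0.4232  1.3543 -0.      1.365  -1.1243] gw 0.06028370037779583
t 7.35
```

View pics/s6.png

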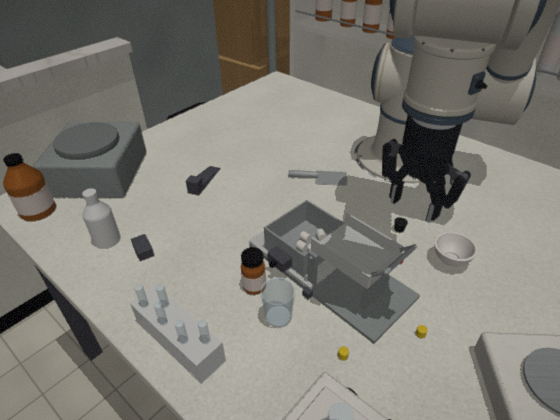

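White cylinders show near (310,240), at the join between hopper and tray. I need a closer look.

```bash
python3 -c "
from h import *
im=manip.read_camera('scene');cv2.imwrite('pics/s7.png',cv2.resize(im[190:310,240:420],None,fx=4.4,fy=4.4,interpolation=2))
im=manip.read_camera('top');cv2.imwrite('pics/t7.png',cv2.resize(im[140:260,150:320],None,fx=4.6,fy=4.6,interpolation=2))
"
```

```text
(no output)
```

View pics/s7.png

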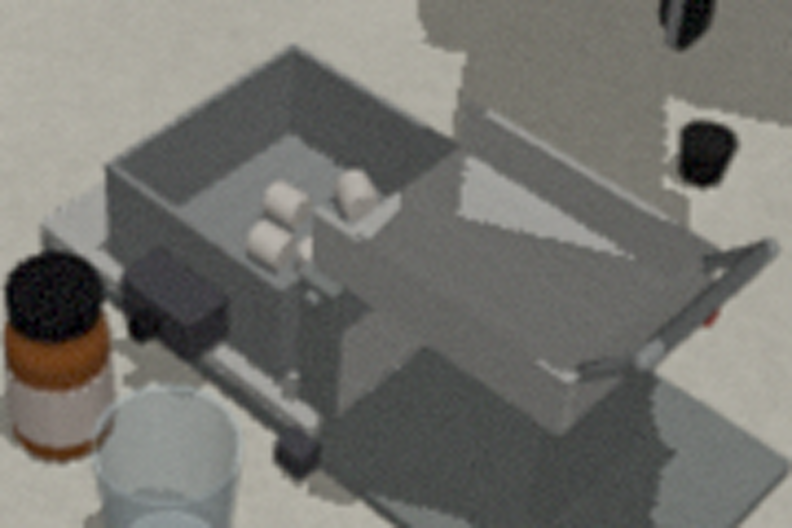

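View pics/t7.png

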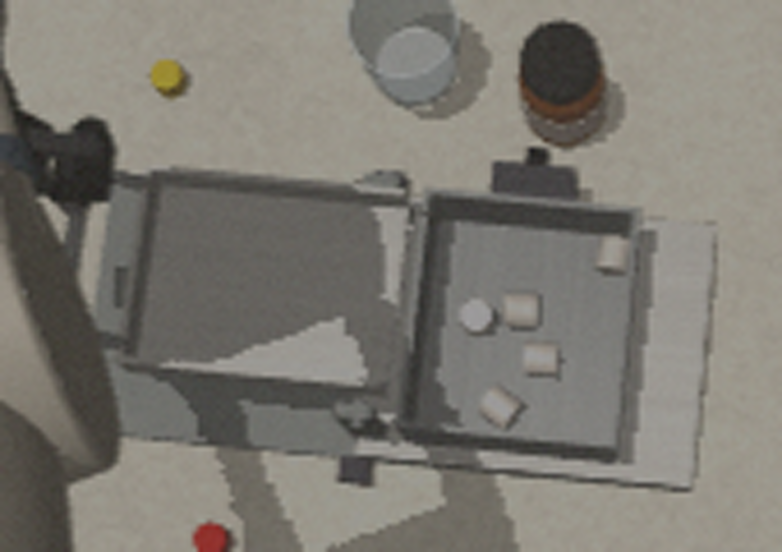

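The top crop confirms all five cylinders are on the hopper floor, at crop pixels (613,255), (477,316), (521,311), (541,359) and (500,406). The tray is level and empty. Next I'll move above the wedge block.

Request:
{"op": "drive_tool", "data": {"commands": [{"gripper": 0.07,"dx": -0.002,"dy": -0.03,"dz": 0,"wx": 0,"wy": 0,"wz": -2},{"gripper": 0.07,"dx": -0.005,"dy": -0.075,"dz": 0,"wx": 0,"wy": 0,"wz": -4},{"gripper": 0.07,"dx": -0.008,"dy": -0.125,"dz": 0,"wx": 0,"wy": 0,"wz": -6},{"gripper": 0.07,"dx": -0.011,"dy": -0.174,"dz": 0,"wx": 0,"wy": 0,"wz": -8},{"gripper": 0.07,"dx": -0.014,"dy": -0.223,"dz": 0,"wx": 0,"wy": 0,"wz": -10},{"gripper": 0.07,"dx": -0.018,"dy": -0.272,"dz": 0,"wx": 0,"wy": 0,"wz": -12},{"gripper": 0.07,"dx": -0.021,"dy": -0.321,"dz": 0,"wx": 0,"wy": 0,"wz": -15},{"gripper": 0.07,"dx": -0.024,"dy": -0.37,"dz": 0,"wx": 0,"wy": 0,"wz": -18},{"gripper": 0.07,"dx": -0.027,"dy": -0.419,"dz": 0,"wx": 0,"wy": 0,"wz": -21},{"gripper": 0.07,"dx": -0.03,"dy": -0.468,"dz": 0.01,"wx": 0,"wy": 0,"wz": -24},{"gripper": 0.07,"dx": -0.033,"dy": -0.515,"dz": 0.03,"wx": 0,"wy": 0,"wz": -26},{"gripper": 0.07,"dx": -0.036,"dy": -0.56,"dz": 0.05,"wx": 0,"wy": 0,"wz": -28},{"gripper": 0.07,"dx": -0.038,"dy": -0.595,"dz": 0.07,"wx": 0,"wy": 0,"wz": -28.6},{"gripper": 0.07,"dx": -0.0395,"dy": -0.615,"dz": 0.09,"wx": 0,"wy": 0,"wz": -28.6},{"gripper": 0.07,"dx": -0.0395,"dy": -0.615,"dz": 0.1,"wx": 0,"wy": 0,"wz": -28.6},{"gripper": 0.07,"dx": -0.0395,"dy": -0.615,"dz": 0.1,"wx": 0,"wy": 0,"wz": -28.6}], "force": 25}}

```text
t: 9.1
ee_pos: [0.5263, -0.344, 0.1675]
eef_rot: [-0.001, -0.209, 0.978, 0.002]
wrist_force: [0.2, -0.8, 0.3]
gripper_width: 0.0701
```

```bash
python3 -c "
from h import *
plan((0.527,-0.345,0.03),114.2)
i=manip.camera_info('wrist');im=manip.read_camera('wrist');cv2.imwrite('pics/w8.png',im);print(i['T'].tolist())
"
```

```text
t 9.1 p [ 0.5263 -0.344   0.1675] yaw_y 114.1283245874132 d(mm) [ -0.4836  -1.7095 137.4993] w [ 0.2218 -0.1038 -0.0715] F [ 0.1719 -0.7575  0.2694] q [-0.674   0.5641  1.4062  0.0002  1.1756 -2.6659] gw 0.07008567146524453
[[-0.4077345680462026, 0.8719245600702105, 0.2711089883543975, 0.4575254489988415], [0.9130934357624307, 0.38817704161640676, 0.12481571186950914, -0.37473559514621946], [0.0035915996066449834, 0.29843951800708746, -0.9544217906690735, 0.3090233149657794], [0.0, 0.0, 0.0, 1.0]]
```

View pics/w8.png

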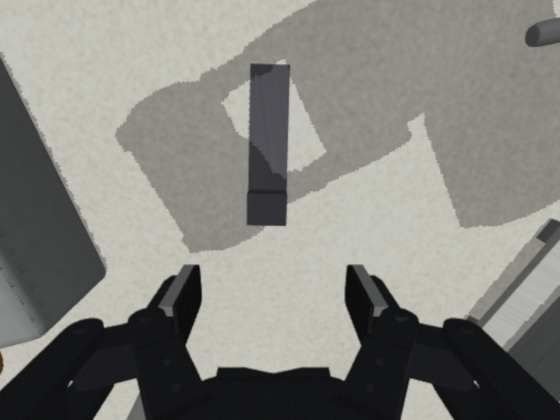

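The wrist view shows the wedge block's top face centred at (267,208) and the nose edge from (251,65) to (290,65).

```bash
python3 -c "
from h import *
i=manip.camera_info('wrist')
for p,z in (((248,191),.044),((287,191),.044),((286.5,225),.044),((248,225),.044),((251,65),.003),((290,65),.003)): print(atz('wrist',p,z,i))
c=(atz('wrist',(248,191),.044,i)+atz('wrist',(286.5,225),.044,i))/2
n=(atz('wrist',(251,65),.003,i)+atz('wrist',(290,65),.003,i))/2
d=n-c;print(c,n,np.hypot(*d[:2]),np.degrees(np.arctan2(d[1],d[0])))
# two-view heights
T=manip.camera_info('top')
for a,b in (((401,217.5),(287,191)),((413,211.5),(248,191)),((394,210),(286.5,225))): print('tri',tri(ray('top',a),ray('wrist',b,i)), tri(ray('top',a),ray('wrist',(b[0] if 0 else b[0],b[1]),i))[1][0])
plan((c[0],c[1],.012),114.2)
"
```

```text
[ 0.5239 -0.3682  0.044 ]
[ 0.51  -0.337  0.044]
[ 0.5388 -0.3241  0.044 ]
[ 0.553 -0.356  0.044]
[ 0.4258 -0.4097  0.003 ]
[ 0.4115 -0.3777  0.003 ]
[ 0.5314 -0.3462  0.044 ] [ 0.4187 -0.3937  0.003 ] 0.12228572805770721 -157.13538303632126
tri (array([ 0.5089, -0.337 ,  0.0438]), [np.float64(0.0010713233137670585), np.float64(0.0010713233137668388)]) 0.0010713233137670585
tri (array([ 0.5234, -0.3684,  0.0485]), [np.float64(0.0005850869567066763), np.float64(0.0005850869567067706)]) 0.0005850869567066763
tri (array([ 0.5351, -0.3217,  0.0372]), [np.float64(0.005724759612208998), np.float64(0.0057247596122089375)]) 0.005724759612208998
t 9.15 p [ 0.527  -0.3438  0.1689] yaw_y 114.18207480762291 d(mm) [ -3.1628  -4.2954 156.9099] w [ 0.1283 -0.054  -0.0179] F [ 0.5885  0.2063 -0.4143] q [-0.673   0.5624  1.4051  0.0002  1.1765 -2.6659] gw 0.0702433032158445
```

Request:
{"op": "drive_tool", "data": {"commands": [{"gripper": 0.07,"dx": -0.0015,"dy": -0.003,"dz": 0.04,"wx": 0,"wy": 0,"wz": 0.7},{"gripper": 0.07,"dx": -0.0015,"dy": -0.003,"dz": 0.08,"wx": 0,"wy": 0,"wz": 0.7},{"gripper": 0.07,"dx": -0.0015,"dy": -0.003,"dz": 0.12,"wx": 0,"wy": 0,"wz": 0.7},{"gripper": 0.07,"dx": -0.0015,"dy": -0.003,"dz": 0.15,"wx": 0,"wy": 0,"wz": 0.7},{"gripper": 0.07,"dx": -0.0015,"dy": -0.003,"dz": 0.16,"wx": 0,"wy": 0,"wz": 0.7},{"gripper": 0.07,"dx": -0.0015,"dy": -0.003,"dz": 0.16,"wx": 0,"wy": 0,"wz": 0.7}], "force": 40}}

```text
t: 9.75
ee_pos: [0.5303, -0.3461, 0.0097]
eef_rot: [-0.0, -0.204, 0.979, 0.0]
wrist_force: [0.8, 0.9, 0.5]
gripper_width: 0.0705
```

```bash
python3 -c "
from h import *
plan((0.5295,-0.3458,0.008),113.5)
im=manip.read_camera('wrist');cv2.imwrite('pics/w9.png',im)
"
```

```text
t 9.75 p [ 0.5303 -0.3461  0.0097] yaw_y 113.53308249010821 d(mm) [0.5902 0.5561 1.7075] w [ 0.0612 -0.0287  0.0331] F [0.8012 0.8774 0.4728] q [-0.6725  0.7707  1.509   0.0001  0.863  -2.6541] gw 0.07054554908504376
```

View pics/w9.png

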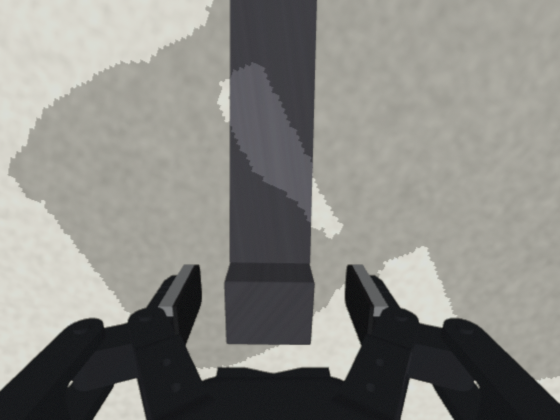

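The block (columns 226 to 313) sits between the pads (centre 273) and is aligned with them. Closing now.

Request:
{"op": "drive_tool", "data": {"commands": [{"gripper": 0.045,"dx": 0,"dy": 0,"dz": 0,"wx": 0,"wy": 0,"wz": 0},{"gripper": 0.025,"dx": 0,"dy": 0,"dz": 0,"wx": 0,"wy": 0,"wz": 0},{"gripper": 0.025,"dx": 0,"dy": 0,"dz": 0,"wx": 0,"wy": 0,"wz": 0},{"gripper": 0.025,"dx": 0,"dy": 0,"dz": 0,"wx": 0,"wy": 0,"wz": 0},{"gripper": 0.025,"dx": 0,"dy": 0,"dz": 0,"wx": 0,"wy": 0,"wz": 0},{"gripper": 0.025,"dx": 0,"dy": 0,"dz": 0,"wx": 0,"wy": 0,"wz": 0}], "force": 60}}

```text
t: 10.4
ee_pos: [0.531, -0.3475, 0.0115]
eef_rot: [0.001, -0.203, 0.979, -0.001]
wrist_force: [-1.1, 2.5, 12.6]
gripper_width: 0.0354
```

```bash
python3 -c "
from h import *
plan((0.4905,-0.250,0.030),-4.4)
i=manip.camera_info('wrist');im=manip.read_camera('wrist');cv2.imwrite('pics/w10.png',im)
"
```

```text
t 10.4 p [ 0.531  -0.3475  0.0115] yaw_y 113.47749751251014 d(mm) [ -1.7271 105.5562 -18.701 ] w [ -0.0013   0.1716 117.8775] F [-1.1031  2.5289 12.6047] q [-0.6736  0.7683  1.5078  0.0002  0.8631 -2.6543] gw 0.03538456002463921
```

View pics/w10.png

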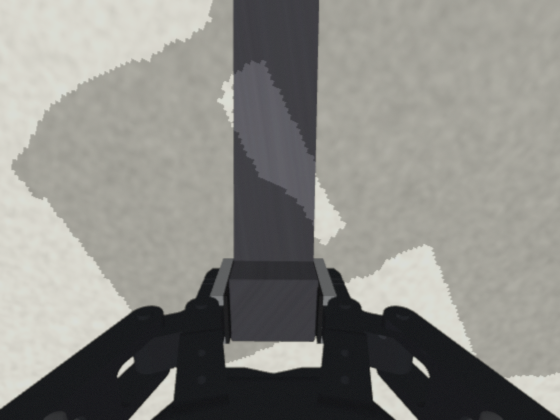

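The wedge is gripped by its block (35.4 mm opening). I'll lift it slightly, turn it, and carry it to in front of the gap.

Request:
{"op": "drive_tool", "data": {"commands": [{"gripper": 0.025,"dx": 0,"dy": 0,"dz": -0.012,"wx": 0,"wy": 0,"wz": 0},{"gripper": 0.025,"dx": 0,"dy": 0,"dz": -0.028,"wx": 0,"wy": 0,"wz": 0},{"gripper": 0.025,"dx": -0.001,"dy": 0.006,"dz": -0.028,"wx": 0,"wy": 0,"wz": 6},{"gripper": 0.025,"dx": -0.002,"dy": 0.014,"dz": -0.028,"wx": 0,"wy": 0,"wz": 13},{"gripper": 0.025,"dx": -0.003,"dy": 0.023,"dz": -0.028,"wx": 0,"wy": 0,"wz": 21},{"gripper": 0.025,"dx": -0.004,"dy": 0.032,"dz": -0.028,"wx": 0,"wy": 0,"wz": 29},{"gripper": 0.025,"dx": -0.006,"dy": 0.041,"dz": -0.028,"wx": 0,"wy": 0,"wz": 37},{"gripper": 0.025,"dx": -0.007,"dy": 0.05,"dz": -0.028,"wx": 0,"wy": 0,"wz": 45},{"gripper": 0.025,"dx": -0.008,"dy": 0.059,"dz": -0.028,"wx": 0,"wy": 0,"wz": 53},{"gripper": 0.025,"dx": -0.01,"dy": 0.068,"dz": -0.028,"wx": 0,"wy": 0,"wz": 61},{"gripper": 0.025,"dx": -0.011,"dy": 0.077,"dz": -0.028,"wx": 0,"wy": 0,"wz": 69},{"gripper": 0.025,"dx": -0.012,"dy": 0.086,"dz": -0.028,"wx": 0,"wy": 0,"wz": 77},{"gripper": 0.025,"dx": -0.014,"dy": 0.095,"dz": -0.028,"wx": 0,"wy": 0,"wz": 85},{"gripper": 0.025,"dx": -0.015,"dy": 0.104,"dz": -0.028,"wx": 0,"wy": 0,"wz": 93},{"gripper": 0.025,"dx": -0.016,"dy": 0.113,"dz": -0.028,"wx": 0,"wy": 0,"wz": 101},{"gripper": 0.025,"dx": -0.017,"dy": 0.12,"dz": -0.028,"wx": 0,"wy": 0,"wz": 109},{"gripper": 0.025,"dx": -0.018,"dy": 0.125,"dz": -0.028,"wx": 0,"wy": 0,"wz": 115},{"gripper": 0.025,"dx": -0.018,"dy": 0.127,"dz": -0.028,"wx": 0,"wy": 0,"wz": 118},{"gripper": 0.025,"dx": -0.018,"dy": 0.127,"dz": -0.028,"wx": 0,"wy": 0,"wz": 118},{"gripper": 0.025,"dx": -0.018,"dy": 0.127,"dz": -0.028,"wx": 0,"wy": 0,"wz": 118}], "force": 60}}

```text
t: 12.45
ee_pos: [0.4964, -0.2236, 0.0384]
eef_rot: [0.0, 0.734, 0.679, 0.0]
wrist_force: [-1.0, 0.2, -4.3]
gripper_width: 0.0352
```

```bash
python3 -c "
from h import *
plan((0.497,-0.2235,0.0095),-4.4)
i=manip.camera_info('wrist');im=manip.read_camera('wrist');cv2.imwrite('pics/w11.png',im)
print(i['T'].tolist())
im=manip.read_camera('top');cv2.imwrite('pics/t11.png',cv2.resize(im[150:290,240:420],None,fx=4.2,fy=4.2,interpolation=2))
im=manip.read_camera('scene');cv2.imwrite('pics/s11.png',cv2.resize(im[130:310,180:380],None,fx=3.3,fy=3.3,interpolation=2))
"
```

```text
t 12.45 p [ 0.4964 -0.2236  0.0384] yaw_y -4.407523767161244 d(mm) [ 0.1291  0.5936 28.9001] w [ 0.041   0.0228 -0.0075] F [-1.0016  0.1879 -4.3381] q [-0.5329  0.6472  1.7298 -0.0001  0.7638 -0.4559] gw 0.035224606697525855
[[0.9969488456201641, -0.07486918089160059, -0.022081779123085354, 0.5027921879993295], [-0.07804539180140019, -0.9510587576706293, -0.29899190001831666, -0.14620152914347362], [0.0013842092276359157, 0.2998030106763739, -0.9540001251332171, 0.1797212865446382], [0.0, 0.0, 0.0, 1.0]]
```

View pics/w11.png

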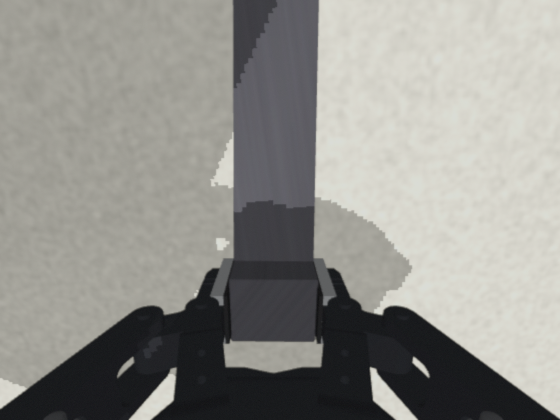

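View pics/t11.png

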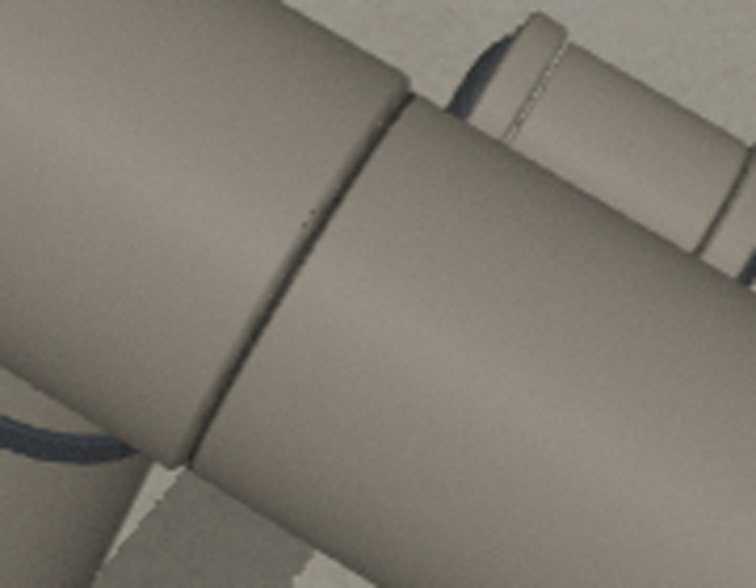

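View pics/s11.png

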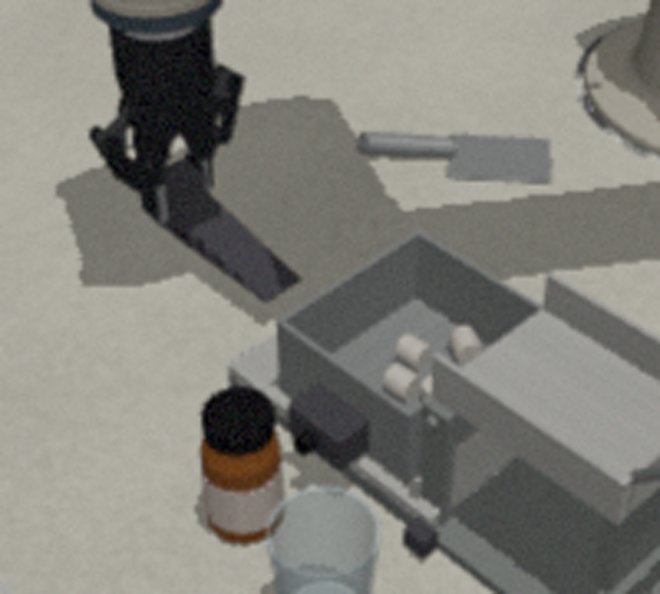

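```bash
python3 -c "
from h import *
p,r,o=cur()
i=manip.camera_info('wrist')
zb=p[2]-.0115
c=np.mean([atz('wrist',q,zb+.044,i) for q in ((232,279),(316,279),(318,341),(231,341))],0)
n=np.mean([atz('scene',q,zb+.003) for q in ((270.9,214.2),(261.2,220.9))],0)
print(c,r.inv().apply(c-p),n,r.inv().apply(n-p),np.linalg.norm((n-c)[:2]))
print([atz('wrist',q,zb+.044,i) for q in ((232,279),(316,279),(318,341),(231,341))])
y=np.array([.077,.997]);x=np.array([.997,-.077]);e=np.array([.5088,-.0729])
print('block rel edge',(c[:2]-e)@x,(c[:2]-e)@y,'nose',(n[:2]-e)@x,(n[:2]-e)@y)
"
```

```text
[ 0.4975 -0.2217  0.0705] [ 0.002   0.0011 -0.0325] [ 0.5051 -0.0983  0.0295] [ 0.1255 -0.0009  0.0085] 0.1235824342401772
[array([ 0.4821, -0.2058,  0.0705]), array([ 0.515 , -0.2084,  0.0705]), array([ 0.5147, -0.2377,  0.0705]), array([ 0.4783, -0.2348,  0.0705])]
block rel edge 0.00021305540922769044 -0.1492129048624862 nose -0.0017433542039306381 -0.025649788958774893
```

Request:
{"op": "drive_tool", "data": {"commands": [{"gripper": 0.025,"dx": 0,"dy": 0,"dz": 0.01,"wx": 0,"wy": 0,"wz": 0},{"gripper": 0.025,"dx": 0,"dy": 0,"dz": 0.018,"wx": 0,"wy": 0,"wz": 0},{"gripper": 0.025,"dx": 0,"dy": 0,"dz": 0.023,"wx": 0,"wy": 0,"wz": 0},{"gripper": 0.025,"dx": 0,"dy": 0,"dz": 0.025,"wx": 0,"wy": 0,"wz": 0},{"gripper": 0.025,"dx": 0,"dy": 0,"dz": 0.026,"wx": 0,"wy": 0,"wz": 0},{"gripper": 0.025,"dx": 0,"dy": 0,"dz": 0.026,"wx": 0,"wy": 0,"wz": 0}], "force": 60}}

```text
t: 13.2
ee_pos: [0.496, -0.2233, 0.0118]
eef_rot: [-0.0, 0.734, 0.679, -0.0]
wrist_force: [0.1, 0.1, -2.7]
gripper_width: 0.0354
```

```bash
python3 -c "
from h import *
plan((0.497,-0.2235,0.0105),-4.4)
im=manip.read_camera('scene');cv2.imwrite('pics/s12.png',cv2.resize(im[130:310,180:380],None,fx=3.3,fy=3.3,interpolation=2))
print(manip.get_obs()['wrist_force'])
"
```

```text
t 13.2 p [ 0.496  -0.2233  0.0118] yaw_y -4.51529254397737 d(mm) [-0.1329  0.9882  1.2603] w [-0.0119 -0.0061 -0.1153] F [ 0.1238  0.1443 -2.6759] q [-0.5328  0.6923  1.7429  0.      0.7066 -0.454 ] gw 0.03541220870196255
[ 0.2645 -0.1359 -3.3564]
```

View pics/s12.png

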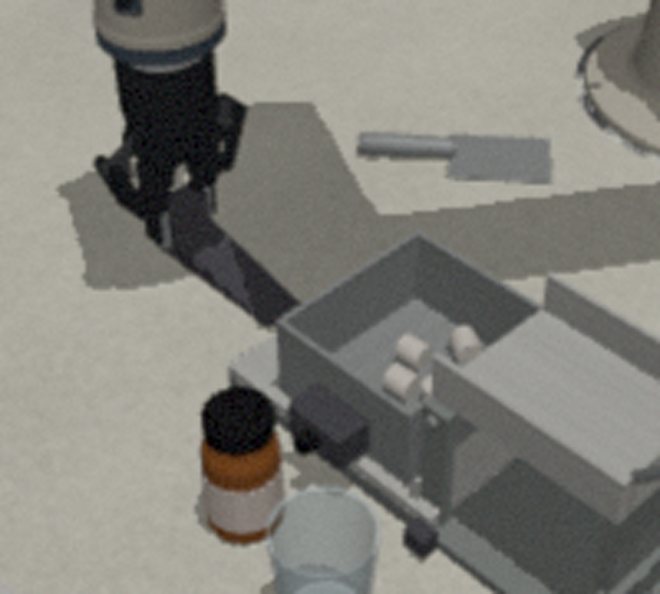

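The force reading still shows the full wedge weight, so the wedge is just clear of the bench. I'll lower it a little more.

Request:
{"op": "drive_tool", "data": {"commands": [{"gripper": 0.025,"dx": 0,"dy": 0,"dz": 0.0006,"wx": 0,"wy": 0,"wz": 0},{"gripper": 0.025,"dx": 0,"dy": 0,"dz": 0.0012,"wx": 0,"wy": 0,"wz": 0},{"gripper": 0.025,"dx": 0,"dy": 0,"dz": 0.0014,"wx": 0,"wy": 0,"wz": 0},{"gripper": 0.025,"dx": 0,"dy": 0,"dz": 0.0014,"wx": 0,"wy": 0,"wz": 0}], "force": 60}}

```text
t: 13.65
ee_pos: [0.4963, -0.2235, 0.0115]
eef_rot: [0.001, 0.734, 0.679, 0.0]
wrist_force: [-5.0, 1.6, 20.7]
gripper_width: 0.035
```

Request:
{"op": "drive_tool", "data": {"commands": [{"gripper": 0.025,"dx": 0,"dy": 0,"dz": -0.0006,"wx": 0,"wy": 0,"wz": 0},{"gripper": 0.025,"dx": 0,"dy": 0,"dz": -0.0007,"wx": 0,"wy": 0,"wz": 0}], "force": 60}}

```text
t: 13.85
ee_pos: [0.4963, -0.2235, 0.0115]
eef_rot: [0.0, 0.734, 0.679, 0.0]
wrist_force: [-1.9, 1.1, 7.2]
gripper_width: 0.0354
```

```bash
python3 -c "
from h import *
plan((0.5045,-0.13,0.0105),-4.4)
i=manip.camera_info('wrist');im=manip.read_camera('wrist');cv2.imwrite('pics/w13.png',im)
print(manip.get_obs()['wrist_force'],manip.get_obs()['moment'])
"
```

```text
t 13.85 p [ 0.4963 -0.2235  0.0115] yaw_y -4.515698357093995 d(mm) [93.812   0.8108  1.0063] w [ 0.0342  0.0178 -0.1157] F [-1.8539  1.0837  7.2301] q [-0.5328  0.6927  1.7429 -0.      0.7053 -0.4539] gw 0.035381041117223545
[-1.7427  0.3226  9.5551] [ 0.0817  0.5181 -0.0168]
```

View pics/w13.png

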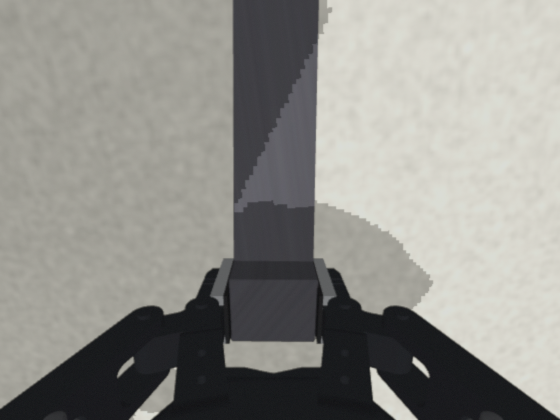

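The wedge is flat on the bench under a light load (about 8 N). I'll push it in, first up to just before contact.

Request:
{"op": "drive_tool", "data": {"commands": [{"gripper": 0.025,"dx": 0.005,"dy": 0,"dz": 0,"wx": 0,"wy": 0,"wz": 0},{"gripper": 0.025,"dx": 0.013,"dy": 0,"dz": 0,"wx": 0,"wy": 0,"wz": 0},{"gripper": 0.025,"dx": 0.022,"dy": 0,"dz": 0,"wx": 0,"wy": 0,"wz": 0},{"gripper": 0.025,"dx": 0.031,"dy": 0,"dz": 0,"wx": 0,"wy": 0,"wz": 0},{"gripper": 0.025,"dx": 0.04,"dy": 0,"dz": 0,"wx": 0,"wy": 0,"wz": 0},{"gripper": 0.025,"dx": 0.049,"dy": 0,"dz": 0,"wx": 0,"wy": 0,"wz": 0},{"gripper": 0.025,"dx": 0.057,"dy": 0,"dz": 0,"wx": 0,"wy": 0,"wz": 0},{"gripper": 0.025,"dx": 0.063,"dy": 0,"dz": 0,"wx": 0,"wy": 0,"wz": 0},{"gripper": 0.025,"dx": 0.065,"dy": 0,"dz": 0,"wx": 0,"wy": 0,"wz": 0},{"gripper": 0.025,"dx": 0.065,"dy": 0,"dz": 0,"wx": 0,"wy": 0,"wz": 0}], "force": 60}}

```text
t: 14.9
ee_pos: [0.5021, -0.1586, 0.0116]
eef_rot: [0.001, 0.734, 0.679, 0.0]
wrist_force: [1.2, 2.6, 7.5]
gripper_width: 0.035
```

```bash
python3 -c "
from h import *
plan((0.5045,-0.13,0.0105),-4.4)
i=manip.camera_info('wrist');im=manip.read_camera('wrist');cv2.imwrite('pics/w14.png',im)
im=manip.read_camera('scene');cv2.imwrite('pics/s14.png',im);cv2.imwrite('pics/s14c.png',cv2.resize(im[150:290,220:380],None,fx=4.2,fy=4.2,interpolation=2))
print(manip.get_obs()['wrist_force'],manip.get_obs()['moment'])
"
```

```text
t 14.9 p [ 0.5021 -0.1586  0.0116] yaw_y -4.499329991405554 d(mm) [28.7     0.1828  1.0418] w [ 0.0963  0.0305 -0.0994] F [1.179  2.629  7.4641] q [-0.4194  0.6794  1.7888  0.0001  0.6716 -0.341 ] gw 0.03503783729624271
[1.5491 2.1516 7.3699] [ 0.4754 -0.1774  0.0974]
```

View pics/w14.png

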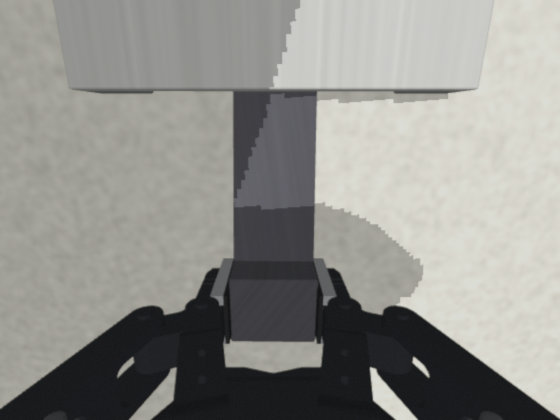

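View pics/s14c.png

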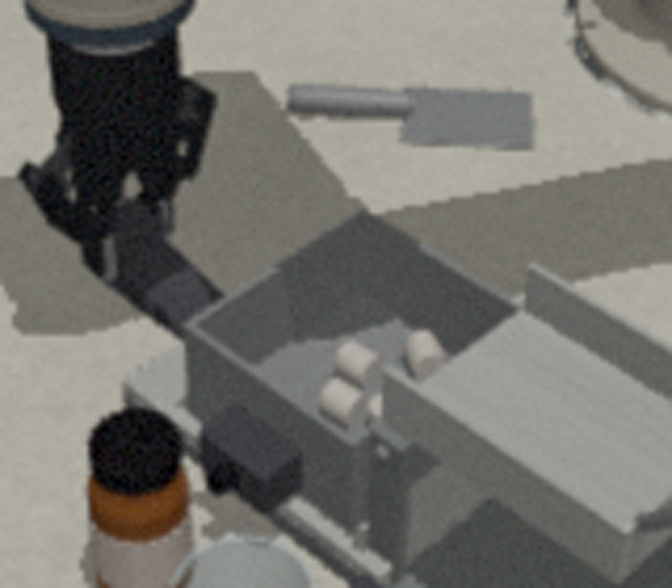

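The wedge is under the bed between the rests. In the wrist view the bed edge runs along row 90, from column 70 to 479, with the wedge centred at 275. I'll measure the remaining distance from this close view.

```bash
python3 -c "
from h import *
p,r,o=cur();i=manip.camera_info('wrist')
a=atz('wrist',(70,89),.024,i);b=atz('wrist',(479,90),.024,i);m=(a+b)/2
print(a,b,np.linalg.norm(b-a),np.degrees(np.arctan2(*(b-a)[1::-1])),r.inv().apply(m-p))
c=np.mean([atz('wrist',q,.044,i) for q in ((232,279),(316,279),(318,341),(231,341))],0);print('block',r.inv().apply(c-p))
cv2.imwrite('pics/w14c.png',cv2.resize(cv2.imread('pics/w14.png')[70:120,200:360],None,fx=5,fy=5))
"
```

```text
[ 0.4318 -0.0652  0.024 ] [ 0.5889 -0.0781  0.024 ] 0.15765546200951008 -4.701536903319729 [ 0.0873  0.0015 -0.0125]
block [ 0.0019  0.0012 -0.0325]
```

View pics/w14c.png

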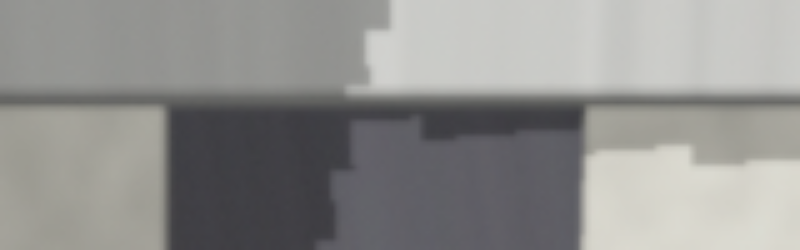

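Both estimates agree: the block is about 85 mm from the edge and must get to 56 mm, so roughly 29 mm remain.

Request:
{"op": "drive_tool", "data": {"commands": [{"gripper": 0.025,"dx": 0.003,"dy": 0,"dz": 0,"wx": 0,"wy": 0,"wz": 0},{"gripper": 0.025,"dx": 0.006,"dy": 0,"dz": 0,"wx": 0,"wy": 0,"wz": 0},{"gripper": 0.025,"dx": 0.009,"dy": 0,"dz": 0,"wx": 0,"wy": 0,"wz": 0},{"gripper": 0.025,"dx": 0.012,"dy": 0,"dz": 0,"wx": 0,"wy": 0,"wz": 0},{"gripper": 0.025,"dx": 0.014,"dy": 0,"dz": 0,"wx": 0,"wy": 0,"wz": 0},{"gripper": 0.025,"dx": 0.016,"dy": 0,"dz": 0,"wx": 0,"wy": 0,"wz": 0},{"gripper": 0.025,"dx": 0.018,"dy": 0,"dz": 0,"wx": 0,"wy": 0,"wz": 0}], "force": 60}}

```text
t: 15.7
ee_pos: [0.5037, -0.1417, 0.0116]
eef_rot: [0.001, 0.734, 0.679, 0.0]
wrist_force: [-0.1, -11.2, 4.1]
gripper_width: 0.0355
```

Request:
{"op": "drive_tool", "data": {"commands": [{"gripper": 0.025,"dx": 0.002,"dy": 0,"dz": 0,"wx": 0,"wy": 0,"wz": 0},{"gripper": 0.025,"dx": 0.004,"dy": 0,"dz": 0,"wx": 0,"wy": 0,"wz": 0},{"gripper": 0.025,"dx": 0.006,"dy": 0,"dz": 0,"wx": 0,"wy": 0,"wz": 0},{"gripper": 0.025,"dx": 0.008,"dy": 0,"dz": 0,"wx": 0,"wy": 0,"wz": 0},{"gripper": 0.025,"dx": 0.01,"dy": 0,"dz": 0,"wx": 0,"wy": 0,"wz": 0},{"gripper": 0.025,"dx": 0.0115,"dy": 0,"dz": 0,"wx": 0,"wy": 0,"wz": 0},{"gripper": 0.025,"dx": 0.0115,"dy": 0,"dz": 0,"wx": 0,"wy": 0,"wz": 0},{"gripper": 0.025,"dx": 0.0115,"dy": 0,"dz": 0,"wx": 0,"wy": 0,"wz": 0}], "force": 60}}

```text
t: 16.5
ee_pos: [0.5047, -0.1301, 0.0116]
eef_rot: [0.001, 0.734, 0.679, 0.0]
wrist_force: [0.3, -7.8, 4.4]
gripper_width: 0.0352
```

```bash
python3 -c "
from h import *
plan((0.5045,-0.13,0.0105),-4.4)
i=manip.camera_info('wrist');im=manip.read_camera('wrist');cv2.imwrite('pics/w15.png',im)
im=manip.read_camera('scene');cv2.imwrite('pics/s15.png',im);cv2.imwrite('pics/s15c.png',cv2.resize(im[150:290,220:380],None,fx=4.2,fy=4.2,interpolation=2))
print(manip.get_obs()['wrist_force'],manip.get_obs()['moment'])
"
```

```text
t 16.5 p [ 0.5047 -0.1301  0.0116] yaw_y -4.505421574294329 d(mm) [ 0.0753 -0.1927  1.0775] w [ 0.1355  0.0736 -0.1055] F [ 0.3051 -7.7813  4.3684] q [-0.3665  0.6754  1.8029 -0.0009  0.6606 -0.2872] gw 0.03516627755689001
[-0.0745 -7.4143  5.2604] [-1.1043  0.1597  0.0603]
```

View pics/w15.png

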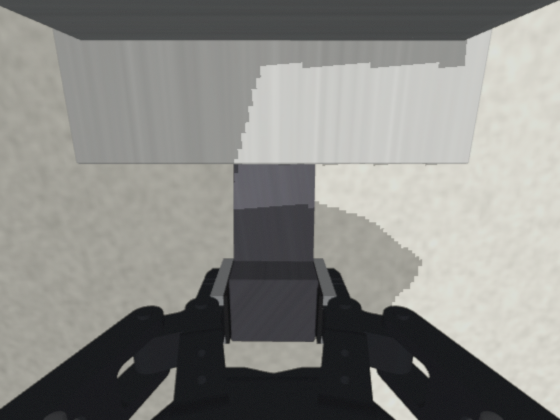

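View pics/s15c.png

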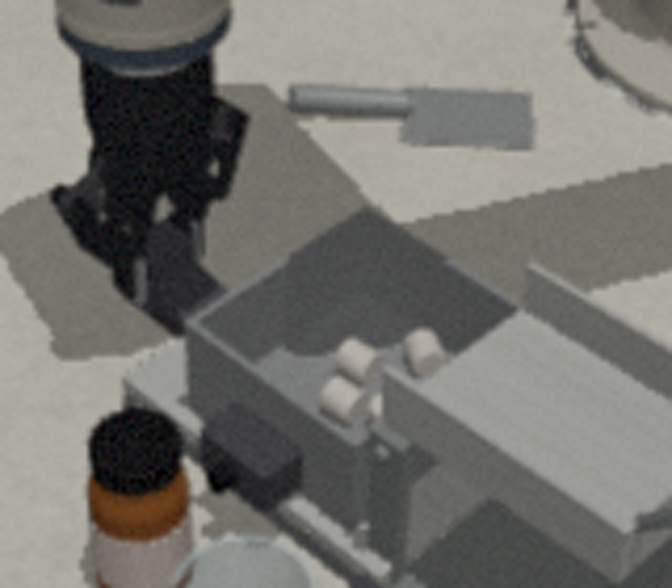

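The wrist view now shows the bed edge at row 162, nearer the block, and in the scene crop the hopper's corner has risen by about 1 px. I'll measure the lift by subpixel registration against the earlier scene picture.

```bash
python3 -c "
from h import *
a=cv2.imread('pics/s14.png',0);b=cv2.imread('pics/s15.png',0)
O=np.array([.5165,.0268,0]);X=np.array([.997,-.077,0]);Y=np.array([.077,.997,0]);Z=np.array([0,0,1.])
def W(x,y,z): return O+X*x+Y*y+Z*z
def rot(x,y,z,th):
    dy,dz=y-.1,z-.019  # hinge approx
    return W(x,.1+dy*np.cos(th)+dz*np.sin(th), .019-dy*np.sin(th)+dz*np.cos(th))
pts={'rim_far_front':(.07,-.0525,.089),'rim_near_front':(-.07,-.0525,.089),'rim_far_mid':(.07,0.0,.089),'bedcorner':(.08,-.1,.024),'clamp':(.09,-.01,.05),'front wall top':(0,-.053,.089)}
for k,P in pts.items():
    p0=proj('scene',W(*P));p1=proj('scene',rot(*P,.02))
    x,y=np.round(p0).astype(int);h=9
    t=a[y-h:y+h+1,x-h:x+h+1].astype(np.float32)
    s=b[y-h-4:y+h+5,x-h-4:x+h+5].astype(np.float32)
    k2=4
    m=cv2.matchTemplate(cv2.resize(s,None,fx=8,fy=8,interpolation=2),cv2.resize(t,None,fx=8,fy=8,interpolation=2),cv2.TM_CCOEFF_NORMED)
    _,v,_,l=cv2.minMaxLoc(m); d=np.array(l)/8-4
    print(k,p0,'pred shift for 4mm',p1-p0,'meas',d,'r',round(v,3))
# static checks
for n,(x,y) in {'amber':(253,262),'beaker':(278,300)}.items():
    s0=cv2.imread('pics/scene0.png',0)
    t=s0[y-25:y+26,x-15:x+16].astype(np.float32);s=b[y-29:y+30,x-19:x+20].astype(np.float32)
    m=cv2.matchTemplate(cv2.resize(s,None,fx=8,fy=8,interpolation=2),cv2.resize(t,None,fx=8,fy=8,interpolation=2),cv2.TM_CCOEFF_NORMED)
    _,v,_,l=cv2.minMaxLoc(m); print(n,np.array(l)/8-4,round(v,3))
p,r,o=cur();i=manip.camera_info('wrist')
for z in (.026,.028,.030):
  A=atz('wrist',(77,162.5),z,i);B=atz('wrist',(469,162.5),z,i);print(z,np.linalg.norm(B-A),r.inv().apply((A+B)/2-p))
"
```

```text
rim_far_front [263.5743 227.8092] pred shift for 4mm [ 0.3809 -0.6954] meas [0.125 0.   ] r 0.901
rim_near_front [306.79   199.9878] pred shift for 4mm [ 0.4691 -0.7194] meas [4.    1.625] r 0.95
rim_far_mid [279.9021 239.5255] pred shift for 4mm [ 0.4443 -0.3343] meas [ 0.  -0.5] r 0.959
bedcorner [248.0465 240.3231] pred shift for 4mm [-0.065  -1.1814] meas [0.25 0.5 ] r 0.902
clamp [270.4611 254.423 ] pred shift for 4mm [ 0.171  -0.5424] meas [ 0.125 -0.25 ] r 0.985
front wall top [285.845  213.2743] pred shift for 4mm [ 0.4284 -0.7127] meas [ 2.25 -1.75] r 0.982
amber [ 0.125 -0.125] 0.994
beaker [0. 0.] 0.99
0.026 0.15912784088473908 [ 0.0595  0.0009 -0.0145]
0.028 0.1566188574387542 [ 0.0598  0.0009 -0.0165]
0.03 0.15410987399276938 [ 0.0601  0.0009 -0.0185]
```

Estimates agree on about 3.2 to 3.6 mm: the wrist apparent width gives 3.2 and the ramp position gives 3.6. The scene patch matching is spoiled by moving shadows. I'll nudge 2 mm further to centre in the range, then make a final visual check.

Request:
{"op": "drive_tool", "data": {"commands": [{"gripper": 0.025,"dx": 0.001,"dy": 0,"dz": 0,"wx": 0,"wy": 0,"wz": 0},{"gripper": 0.025,"dx": 0.002,"dy": 0,"dz": 0,"wx": 0,"wy": 0,"wz": 0},{"gripper": 0.025,"dx": 0.002,"dy": 0,"dz": 0,"wx": 0,"wy": 0,"wz": 0},{"gripper": 0.025,"dx": 0.002,"dy": 0,"dz": 0,"wx": 0,"wy": 0,"wz": 0},{"gripper": 0.025,"dx": 0.002,"dy": 0,"dz": 0,"wx": 0,"wy": 0,"wz": 0}], "force": 60}}

```text
t: 17.1
ee_pos: [0.5048, -0.1282, 0.0116]
eef_rot: [0.001, 0.734, 0.679, 0.0]
wrist_force: [-0.8, -8.6, 6.3]
gripper_width: 0.0355
```

```bash
python3 -c "
from h import *
i=manip.camera_info('wrist');im=manip.read_camera('wrist');cv2.imwrite('pics/w16.png',im)
p,r,o=cur()
print(p,o['wrist_force'],o['t'])
s=manip.read_camera('scene');s0=cv2.imread('pics/s14.png')
A=cv2.resize(s0[195:275,240:320],None,fx=4.9,fy=7,interpolation=2);B=cv2.resize(s[195:275,240:320],None,fx=4.9,fy=7,interpolation=2)
cv2.imwrite('pics/cmp.png',np.hstack([A,B]))
w0=cv2.imread('pics/w14.png')
C=cv2.resize(im[140:200,40:180],None,fx=5,fy=5);D=cv2.resize(im[140:200,360:500],None,fx=5,fy=5);cv2.imwrite('pics/w16c.png',np.vstack([C,D])[:590])
"
```

```text
[ 0.5048 -0.1282  0.0116] [-0.4497 -8.9188  5.1304] 17.15
```

View pics/cmp.png

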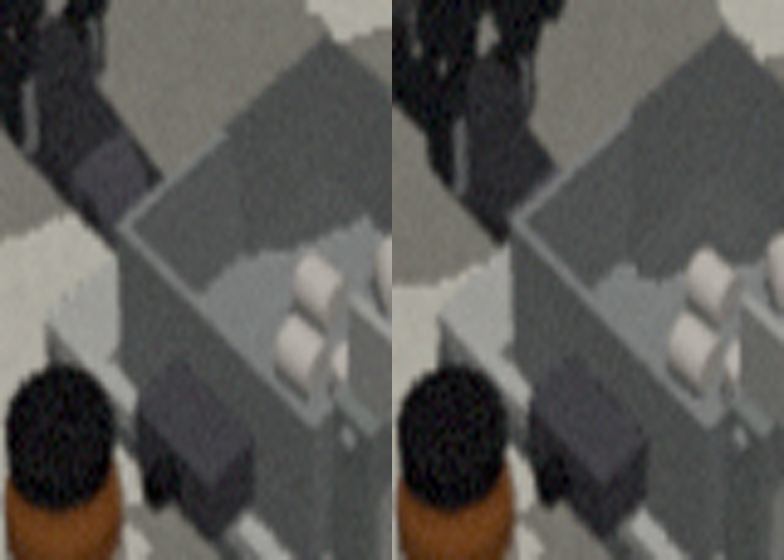

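View pics/w16c.png

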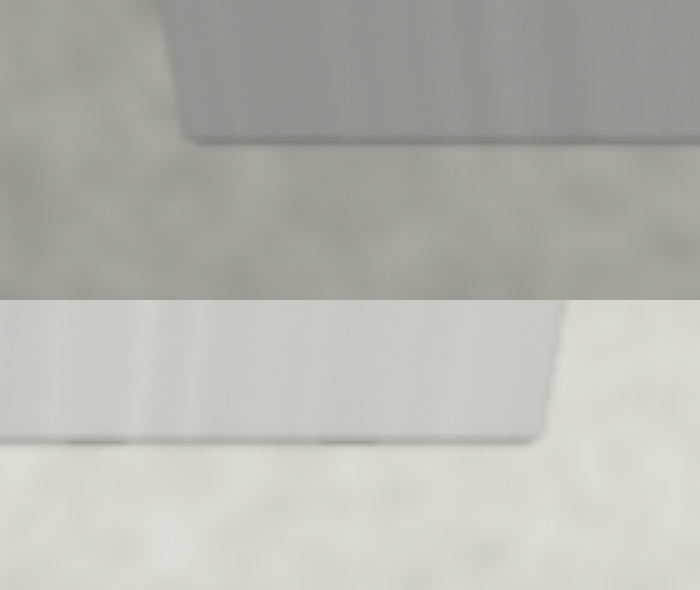

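The scene comparison hints at a somewhat larger rise at the rim, so I'll measure subpixel from the wrist pictures. The bed's known 160 mm width, before and after contact, gives the height.

```bash
cat > m.py <<'E'
from h import *
def side(im,row0,row1,x0,x1,sgn):
    # subpixel column of bed side edge per row via gradient centroid in saturation-free gray
    g=cv2.GaussianBlur(cv2.cvtColor(im,cv2.COLOR_BGR2LAB).astype(np.float32),(3,3),0)
    P=[]
    for r in range(row0,row1):
        d=np.linalg.norm(np.diff(g[r,x0:x1],axis=0),axis=1); k=int(d.argmax())
        s=slice(max(0,k-2),k+3);P.append((r,x0+.5+np.sum(np.arange(len(d))[s]*d[s])/d[s].sum()))
    return np.array(P)
def rob(P):
    from numpy.polynomial import polynomial as pl
    for _ in range(4):
        c=np.polyfit(P[:,0],P[:,1],1);e=np.abs(np.polyval(c,P[:,0])-P[:,1]);P=P[e<max(1,2*np.median(e))]
    return c,len(P),e.std()
E
python3 - <<'E'
from m import *
for n,row,(r0,r1) in (('w14',88.7,(30,84)),('w15',161.7,(100,156)),('w16',167.6,(105,162))):
    im=cv2.imread(f'pics/{n}.png')
    cl,nl,el=rob(side(im,r0,r1,50,85,1)); cr,nr,er=rob(side(im,r0,r1,462,498,1))
    print(n,'L',np.polyval(cl,row),nl,el,'R',np.polyval(cr,row),nr,er,'w',np.polyval(cr,row)-np.polyval(cl,row),'slopes',cl[0],cr[0])
E
python3 - <<'E'
import cv2,numpy as np
a=cv2.imread('pics/w14.png')[0:110,40:190];b=cv2.imread('pics/w16.png')[85:195,40:190]
c=cv2.imread('pics/w14.png')[0:110,360:510];d=cv2.imread('pics/w16.png')[85:195,360:510]
cv2.imwrite('pics/cc.png',cv2.resize(np.vstack([np.hstack([a,c]),np.hstack([b,d])]),None,fx=2.6,fy=2.6))
E
```

```text
w14 L 68.27114142026856 54 0.10654058556556441 R 478.04482250221326 54 0.07169785402422486 w 409.7736810819447 slopes 0.18352339288664912 -0.18162785257912023
w15 L 75.48206761222093 56 0.09506281934571373 R 468.6561973085468 56 0.08106046300622817 w 393.17412969632585 slopes 0.17865843246559648 -0.18100799523521285
w16 L 75.95348178130675 57 0.14199778883614061 R 468.17094164327904 57 0.07028051823444735 w 392.2174598619723 slopes 0.17864473467920042 -0.18031317227405977
```

View pics/cc.png

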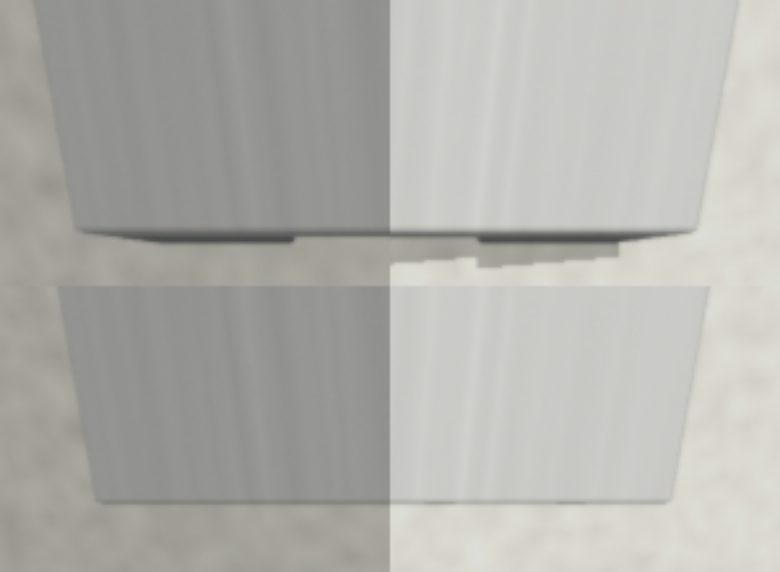

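```bash
python3 - <<'E'
from h import *
i=manip.camera_info('wrist');T=i['T'];print(T[2])
for n,tz,L,Rr,row in (('w14',.0116,68.27,478.04,88.7),('w15',.0116,75.48,468.66,161.7),('w16',.0116,75.95,468.17,167.6)):
    for W in (.16,.1585):
        Z=i['fx']*W/(Rr-L);d=np.array([((L+Rr)/2-i['cx'])/i['fx'],(row-i['cy'])/i['fy'],1])
        print(n,W,'height',T[2,3]+(T[:3,:3]@(d*Z))[2])
E
```

```text
[ 0.0031  0.3007 -0.9537  0.1528]
w14 0.16 height 0.022162037137825163
w14 0.1585 height 0.023387125410392035
w15 0.16 height 0.025580987844410902
w15 0.1585 height 0.026774023454103485
w16 0.16 height 0.025993339365726814
w16 0.1585 height 0.027182509179907083
```

```bash
python3 -c "
from workcell import manip
o=manip.get_obs();print(o['t'],o['ee_pos'],o['wrist_force'],o['gripper_width'])
print(manip.close_job())"
```

```text
17.2 [ 0.50480939 -0.12818911  0.01157786] [-0.05040447 -9.18989437  5.93325688] 0.03507249176391382
the job is handed in; nothing more can be done
None
```

The job is handed in at 17.2 s, with the wedge still gripped under the bed's free edge and the edge lifted about 3.8 mm.

- **Tray:** I lifted the tray by its bar handle to about 1.15 rad, lowered it again and let go. The top view then showed all five cylinders in the hopper and the tray level and empty.
- **Wedge:** I gripped the wedge by its block at 60 N and carried it about 27 mm above the bench to the gap. I set it down flat and slid it in between the two rests.
- **Lift:** The wrist camera's view of the bed's known width gave 3.8 mm. The wedge's position along its ramp gave about 4 mm.
- **Forces:** The last readings were about 9 N sideways from the wedge's push and 6 N upward, with the grip steady at 35 mm.
- **Jar and beaker:** The amber jar and beaker showed no shift beyond 0.2 px in the scene camera. I made that check just before the last 2 mm nudge and did not repeat it.

Two checks did not come out cleanly. Patch matching of the hopper in the scene camera was spoiled by moving shadows. By eye, that view suggested a lift of up to about 7 mm, and I trusted the wrist measurement and the ramp position instead. When I set the wedge down, it briefly pressed on the bench with about 21 N before I eased it off to about 7 N.

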